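# Dispense support balls from the bench hopper

### The job

Take the blue scoop by its handle, hold it under the hopper and push the orange paddle with the cup to slide the shutter open, so that all six ceramic balls drop into the held scoop and none onto the table. Then set the scoop with the balls upright on the white disc, its base wholly on the disc, without dropping it, and slide the shutter fully closed again. Leave the mug, jar and bowl where they are.

Things in the scene. Friction and masses are not known exactly. Their poses are not given: they have to be found in the camera images.
- hopper: Fixed bench hopper, 200 mm tall: round clear funnel (100 mm across the rim) over a straight throat (56 mm across, bore 48), on two 14 mm posts 31 mm to -x and 64 mm to either side (100 mm clear between feet), with a crossbar 138 to 150 mm up. Origin on the table under the throat's axis, z up. Its -x side, open for a cup between the posts, faces the robot roughly; the shutter opens to its +x.
- outlet (a point): Centre of the open lower end of the throat, on the hopper's vertical axis, 115 mm above the table.
- shutter (a joint): Steel plate, 6 mm thick, under the throat (underside 106 mm above the table). Value in m: 0 = fully closed, 0.05 = fully open, sliding along the hopper's +x. No spring: friction of about 2 N keeps it where it is left. It starts 0 to 5 mm open, too little for a ball to pass.
- paddle (a point): Orange plate hanging from the shutter and moving with it: 60 wide (y), 5 mm thick (x), from 106 down to 62 mm above the table. Point: middle of its upper edge on the flat -x face, which is 8 mm to the throat axis's -x side when closed, 42 mm to its +x side when open. A cup held with its rim about 90 mm up pushes this face to +x and comes under the throat as the shutter opens.
- tab (a point): Orange upright grip fixed to the end of the shutter's side arm, 125 mm to the hopper's -y side, moving with the shutter: 12 mm thick (x), 30 mm wide (y), 50 mm tall (112 to 162 mm above the table). Point: the centre of its foot; axes as the hopper's. Pull or push it towards the hopper's -x to close.
- scoop: Blue plastic scoop, about 120 g: round cup 55 mm tall, outer radius 30 mm at the base, 36 mm at the rim, wall 4, floor 5 mm thick; straight level handle towards -x, 12 mm wide (y), 16 mm tall (36 to 52 mm above the base), ending 163 mm from the cup's axis. Origin at the centre of the cup's underside, z up.
- scoop_mid (a point): Middle of the scoop's cup, on its axis 26 mm above its underside.
- scoop_grip (a point): A good place to grip the handle: its middle height (44 mm above the scoop's underside), 115 mm from the cup's axis, which leaves the hopper clear of the gripper.
- disc: White ceramic disc, diameter 124 mm, 8 mm thick, fixed on the table. Origin at the centre of its underside.
- mug: White mug, 76 mm across, 85 mm tall, handle on its +y side. Bystander. Origin at the centre of its underside.
- jar: Amber glass jar with an aluminium cap, 68 mm across, 75 mm tall. Bystander. Origin at the centre of its underside.
- bowl: Small blue bowl, 84 mm across, 40 mm tall. Bystander. Origin at the centre of its underside.
- ball1_center (a point): Centre of one of the six white ceramic balls, 18 mm in diameter, about 11 g, lying in the hopper's throat on the shutter at the start.
- ball2_center (a point): Centre of one of the six white ceramic balls, 18 mm in diameter, about 11 g, lying in the hopper's throat on the shutter at the start.
- ball3_center (a point): Centre of one of the six white ceramic balls, 18 mm in diameter, about 11 g, lying in the hopper's throat on the shutter at the start.
- ball4_center (a point): Centre of one of the six white ceramic balls, 18 mm in diameter, about 11 g, lying in the hopper's throat on the shutter at the start.
- ball5_center (a point): Centre of one of the six white ceramic balls, 18 mm in diameter, about 11 g, lying in the hopper's throat on the shutter at the start.
- ball6_center (a point): Centre of one of the six white ceramic balls, 18 mm in diameter, about 11 g, lying in the hopper's throat on the shutter at the start.
Things that resemble listed ones, but are neither listed nor needed, are in the scene too. Of the things that look like the disc, the smallest one is meant.

How it is judged:
On the way, in this order (a step that is already met when the one before it is completed fails the run):
1. the shutter is being pushed open by the held scoop against the paddle (contact force between the fingers and scoop above 0.3 N and contact force between scoop and shutter above 0.2 N and value of joint shutter above 0.01 m), for 0.05 s.
2. all six balls are in the scoop while it is held clear of the table (distance between each of ball1_center, ball2_center, ball3_center, ball4_center, ball5_center, ball6_center and scoop_mid below 0.032 m and contact force between the fingers and scoop above 0.3 N and height (world z) of scoop above 0.018 m), for 0.2 s.
At the end, for the whole second after the job is handed in: All six balls lie in the scoop's cup; the scoop stands upright (within 0.1 rad) and at rest on the white disc with its base wholly on it (cup axis within 32 mm of the disc's centre); the shutter is closed (within 4 mm); the mug, jar and bowl are where they were (within 30 mm) and upright (distance between each of ball1_center, ball2_center, ball3_center, ball4_center, ball5_center, ball6_center and scoop_mid below 0.032 m and horizontal distance between scoop and disc below 0.032 m and height (world z) of scoop between 0.005 and 0.013 m and angle between scoop's own z axis and vertical below 0.1 rad and linear speed of scoop below 0.02 m/s and value of joint shutter below 0.004 m and velocity of joint shutter below 0.01 m/s and not (distance of any of mug, jar, bowl from where it was at the start of the episode above 0.03 m or angle between any of mug, jar, bowl's own z axis and vertical above 0.4 rad)); the robot touches nothing.
It fails at once if a ball falls onto the table (height (world z) of any of ball1_center, ball2_center, ball3_center, ball4_center, ball5_center, ball6_center below 0.015 m).
It fails at once if the mug, jar or bowl is moved more than 30 mm or tipped (distance of any of mug, jar, bowl from where it was at the start of the episode above 0.03 m or angle between any of mug, jar, bowl's own z axis and vertical above 0.4 rad).
It fails at once if the scoop is dropped (falls freely more than about 15 mm) (linear speed of scoop above 0.55 m/s and contact force between the fingers and scoop below 0.05 N).
It also fails if it takes over 72 s, if anything falls off the work surface, if the arm or the gripper's body presses on something with over 40 N, if the wrist force passes 120 N, or if a joint passes its speed limit or range.

### The arm

A 6-joint arm with a two-finger parallel gripper is mounted at the origin on the work surface. World frame = base frame: x ahead of the robot, y to its left, z up, the work surface at z = 0. Lengths are in m, angles in rad, forces in N, time in s.
With the tool pointing down it reaches from about 0.3 to 0.95 m from the base axis. Payload 3.1 kg.
Tool frame: the origin (TCP) lies at the very end of the fingers, on their centre line; the grasp point (between the pads) lies 19 mm behind it (robot.grip_depth is the distance from the TCP to the grasp point, in m); z points along the fingers, y is the direction in which the jaws open and shut (so a half turn about z gives the same grasp; the last joint's range is limited). The gripper opens to 85 mm and grips with 20 to 120 N. Pads are 22 mm wide; open, the fingers measure 114 mm over their backs; the gripper's body (76 mm by 85 mm) begins 54 mm behind the grasp point. The pads swing forward as they close: fully open they stand 13 mm farther back than shut.
Start: joints at [1.064, 0.308, 1.634, -0, 1.2, -0.07], TCP at [0.264, 0.566, 0.231] pointing down, gripper open.
Joint ranges: [-3.06, 3.06], [-0.79, 1.96], [0.05, 2.63], [-1.19, 4.34], [0.05, 2.64], [-2.94, 2.94]. Speed limits (rad/s): [2.79, 2.79, 3.14, 3.14, 3.14, 3.14].

### API

Orientations are given as a 3x3 rotation matrix whose columns are the frame's x, y, z axes.
In Python, from rig import robot gives the robot as it stands.
- The arm moves only by the shell command python3 -m jog 'ROWS' [FORCE]. ROWS is JSON, a list of rows, each a list of 3 entries, a list of its own where there are three numbers: the finger opening in cm, from 0 to 8.54, then the shift along the tool's x, y, z in cm, then the turn, a rotation vector about the tool's x, y, z in degrees. In form: [[gripper, [dx, dy, dz], [ax, ay, az]], ...]. A call has 1 to 20 rows; each row shifts and turns the commanded pose from where the row before left it, along the tool's axes as they then stand; what a row does not reach is not made up. A row lasts 1/12 s, in which the tool goes at most 41.7 mm and 7.16 degrees, less where a joint would pass 70% of its speed; a pose out of reach is approached as far as the arm can. A call with a gripper value outside its range is refused whole. The fingers move at their own pace and stop on an object; FORCE is the grip in N (left out, the last holds). Time passes only in rows, so rows that do not move let the fingers close. It gives the time, the measured TCP pose, the force and the opening at its end, in the units of the state.
- robot.observe(): the state, without advancing time (a new reading comes with each control period).
- robot.snapshot(name): name is "side" or "top"; returns (picture, depth): 400x640x3 uint8, red, green, blue; 400x640 float32, m along the optical axis (not along the pixel's ray), 0 where there is no reading.
- robot.camera_params(name): a dict with "K" (3x3 intrinsics, pixels), "eye" and "orientation" of the camera in the world. Camera axes: x right, y down, z forward; pixel columns grow to the right and rows downward; lengths in m; the calibration is good to about 2 mm. A picture is of the moment at which its call begins. camera_params takes no time and is no camera call.
- robot.hand_in(): hands the job in, once; it reports no verdict.
The state is a dict: "clock": time; "joint_positions": joint angles; "joint_vel": joint speeds; "tau": joint torques, N m; "eef_pos": TCP position; "tcp_rot": TCP orientation; "ft_force": force on the tool from outside, world axes, zero at the start; "moment": the same for the moment, N m; "width": finger opening in m.
Only numpy, scipy, OpenCV 4.12 (cv2) and the standard library are available. Lean on these libraries where they do the work, as an engineer would, in place of code of your own. Each camera call takes 0.05 s, during which the arm holds its last target.

## Working session

There is one attempt and no reset: what is moved stays moved. The work goes in short steps, Python scripts to look and compute and a shell command to move; the robot and the scene stay as the last step left them, time stands still between calls to the robot, and variables do not carry over. Pictures are saved under pics/ and viewed, and the job is handed in when it is done.

```bash
ls; mkdir -p pics
python3 - <<'E'
from rig import robot
import cv2,numpy as np
np.set_printoptions(precision=4,suppress=True)
print(robot.observe())
for n in("side","top"):
    p,d=robot.snapshot(n); cv2.imwrite(f"pics/{n}0.png",p[:,:,::-1]); np.savez(f"pics/{n}0.npz",p=p,d=d)
    print(n,robot.camera_params(n))
E
```

```text
pics
{'clock': 0.0, 'joint_positions': array([ 1.0643,  0.309 ,  1.6352, -0.    ,  1.1997, -0.0697]), 'joint_vel': array([-0.0004,  0.0007, -0.0006, -0.0006, -0.0003, -0.0004]), 'tau': array([ -0.0004, -41.5242, -27.6663,   0.0001,   0.0101,  -0.    ]), 'eef_pos': array([0.264 , 0.5656, 0.23  ]), 'tcp_rot': array([[-0.9061,  0.423 , -0.0011],
       [ 0.423 ,  0.9061, -0.0021],
       [ 0.0001, -0.0023, -1.    ]]), 'ft_force': array([-0.392 , -0.2658,  0.4874]), 'moment': array([ 0.0152,  0.0294, -0.0146]), 'width': 0.08565791566768241}
side {'K': array([[381.4887,   0.    , 319.7876],
       [  0.    , 381.4887, 201.1668],
       [  0.    ,   0.    ,   1.    ]]), 'eye': array([0.3234, 0.6018, 0.9593]), 'orientation': array([[-0.9179, -0.3221,  0.2318],
       [-0.3966,  0.7246, -0.5635],
       [ 0.0136, -0.6092, -0.7929]])}
top {'K': array([[500.2658,   0.    , 322.2482],
       [  0.    , 500.2658, 194.9647],
       [  0.    ,   0.    ,   1.    ]]), 'eye': array([0.33  , 0.0066, 1.3433]), 'orientation': array([[-0.0356, -0.9776,  0.2074],
       [-0.9994,  0.0357, -0.0031],
       [-0.0043, -0.2074, -0.9782]])}
```

View pics/side0.png

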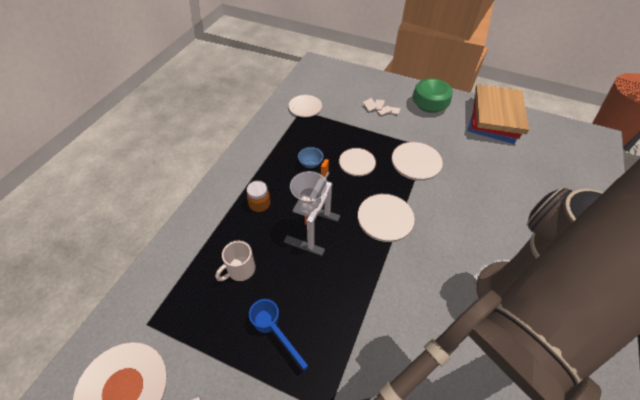

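View pics/top0.png

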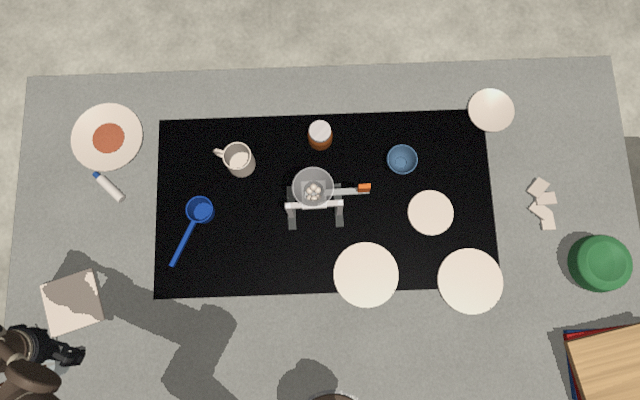

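Top view: scoop cup at (200,209) with its handle end at (172,265), hopper at (313,187), tab at (364,187), mug (239,158), jar (320,135), bowl (402,159). Disc candidates are at (431,213), (366,275), (470,281) and (491,110). Next I'll measure all of these.

```bash
cat > h.py <<'E'
from rig import robot
import cv2,numpy as np
np.set_printoptions(precision=4,suppress=True)
def cam(n):
    c=robot.camera_params(n); return c["K"],np.array(c["eye"]),np.array(c["orientation"])
def ray(n,uv,z):
    K,e,R=cam(n); uv=np.atleast_2d(uv).astype(float)
    d=np.c_[uv,np.ones(len(uv))]@np.linalg.inv(K).T@R.T
    return e+d*((z-e[2])/d[:,2])[:,None]
def proj(n,P):
    K,e,R=cam(n); q=(np.atleast_2d(P)-e)@R@K.T; return q[:,:2]/q[:,2:]
def cloud(n,d):
    K,e,R=cam(n); v,u=np.mgrid[:400,:640]
    return (np.stack([u,v,np.ones_like(u)],-1)@np.linalg.inv(K).T@R.T)*d[...,None]+e
def comps(m,mn=30):
    k,l,s,c=cv2.connectedComponentsWithStats(m.astype(np.uint8))
    return [(l==i,s[i],c[i]) for i in range(1,k) if s[i][4]>=mn]
E
python3 - <<'E'
from h import *
for n in("top","side"):
    f=np.load(f"pics/{n}0.npz"); p,d=f["p"],f["d"]
    hsv=cv2.cvtColor(p,cv2.COLOR_RGB2HSV); X=cloud(n,d)
    print(n)
    w=(hsv[...,1]<60)&(hsv[...,2]>190)
    for m,s,c in comps(w,300):
        cn=max(cv2.findContours(m.astype(np.uint8),cv2.RETR_EXTERNAL,cv2.CHAIN_APPROX_NONE)[0],key=len)[:,0]
        z=np.median(X[m][:,2]); P=ray(n,cn,0.008)[:,:2].astype(np.float32)
        (cc,r)=cv2.minEnclosingCircle(P)
        print(" white",s,c,"z",z,"centre",cc,"diam",2*r,"areadiam",2*np.sqrt(cv2.contourArea(P)/np.pi))
    b=(hsv[...,0]>105)&(hsv[...,0]<125)&(hsv[...,1]>180)&(hsv[...,2]>90)
    for m,s,c in comps(b,100): print(" blue",s,c)
    o=(hsv[...,0]>5)&(hsv[...,0]<18)&(hsv[...,1]>200)&(hsv[...,2]>130)
    for m,s,c in comps(o,8): print(" orange",s,c,np.median(X[m],0))
E
```

```text
top
 white [ 369    4  121   58 2666] [425.0008  36.7873] z -0.749368907471837 centre (1.0783357620239258, -0.3252588212490082) diam 0.3590185344219208 areadiam 0.18120159199103567
 white [ 69  15  43  27 431] [89.0905 28.7865] z -0.7515452350548462 centre (1.1401379108428955, 0.6672369837760925) diam 0.12974725663661957 areadiam 0.06826988308793995
 white [ 35  24  34  24 365] [52.8877 34.463 ] z -0.7517050050183964 centre (1.1219069957733154, 0.7832676768302917) diam 0.10715427249670029 areadiam 0.06040682406913234
 white [612  39  28  42 352] [623.9858  59.0426] z -0.7494491210072203 centre (0.9810099601745605, -0.89133620262146) diam 0.15412159264087677 areadiam 0.05630782051080897
 white [  55   40   98   35 1575] [94.4724 59.5702] z -0.7508048355138299 centre (1.0362086296081543, 0.6216528415679932) diam 0.28144872188568115 areadiam 0.13018248317051617
 white [263  50  51  17 457] [288.4442  57.849 ] z -0.7503007174341103 centre (1.008069634437561, 0.08737962692975998) diam 0.14488327503204346 areadiam 0.06801652386154733
 white [617  70  23  64 620] [629.0242 103.15  ] z -0.74
[... 2452 characters left out ...]
.8983 161.3538] z 0.006825676776737233 centre (0.5538526177406311, -0.2850639820098877) diam 0.12143948674201965 areadiam 0.11766456619874156
 white [ 358  195   57   45 1998] [385.9389 216.9369] z 0.010545990925160897 centre (0.3940823972225189, -0.10464485734701157) diam 0.1719733476638794 areadiam 0.1678158101141128
 white [  73  342   93   58 3083] [123.5235 370.9624] z 0.010377771821486248 centre (0.805433988571167, 0.5990931987762451) diam 0.20145520567893982 areadiam 0.13795652245840237
 blue [ 249  299   58   70 1043] [270.9281 323.4756]
 orange [321 159   8  16  83] [324.5301 166.241 ] [ 0.5965 -0.0936  0.154 ]
 orange [261 196   6   5   9] [263.6667 198.4444] [0.7485 0.0147 0.049 ]
```

Run:
```python
import cv2
a=cv2.imread("pics/top0.png"); cv2.imwrite("pics/t0z.png",cv2.resize(a[120:280,150:450],None,fx=2.6,fy=2.6,interpolation=cv2.INTER_CUBIC))
a=cv2.imread("pics/side0.png"); cv2.imwrite("pics/s0z.png",cv2.resize(a[130:380,200:420],None,fx=2.4,fy=2.4,interpolation=cv2.INTER_CUBIC))
```

```text
(no output)
```

View pics/t0z.png

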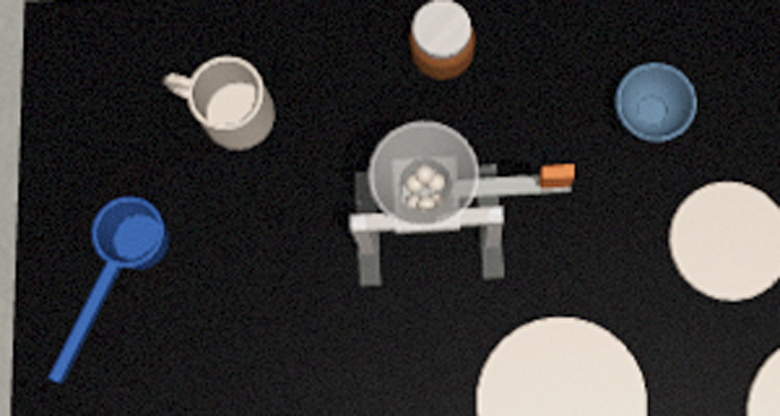

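View pics/s0z.png

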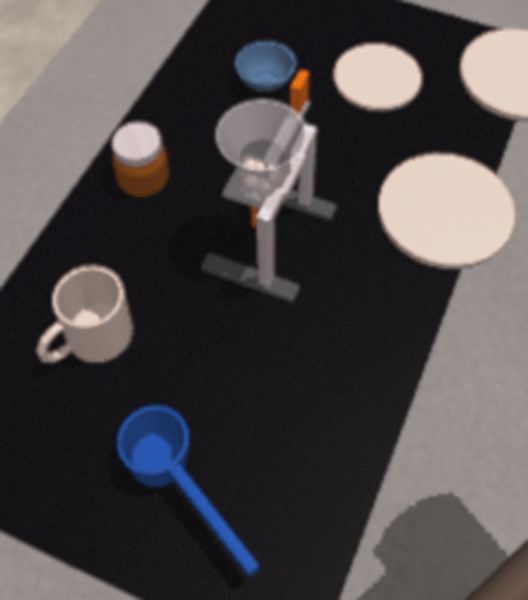

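The target disc is the one at (0.555,-0.287), measured at 0.124 m across against 0.130 m for the far one. Next: hopper pose and scoop pose.

Run:
```python
from h import *
f=np.load("pics/top0.npz"); p,d=f["p"],f["d"]; X=cloud("top",d)
hsv=cv2.cvtColor(p,cv2.COLOR_RGB2HSV)
# crossbar via depth z
reg=np.zeros((400,640),bool); reg[150:240,260:385]=1
m=reg&(X[...,2]>.14)&(X[...,2]<.158)&(hsv[...,2]>150)
for c,s,k in comps(m,20):
    P=X[c]; q=P[:,:2]; mu=q.mean(0); U=np.linalg.svd(q-mu,full_matrices=False)[2][0]
    r=cv2.minAreaRect(ray("top",np.argwhere(c)[:,::-1],.15)[:,:2].astype(np.float32))
    print("bar",s,k,P.mean(0),np.degrees(np.arctan2(U[1],U[0])),np.median(P[:,2]),r)
m=reg&(X[...,2]>.185)&(X[...,2]<.215)
for c,s,k in comps(m,20):
    print("rim z",s,k,X[c].mean(0))
    print(cv2.minEnclosingCircle(ray("top",np.argwhere(c)[:,::-1],.2)[:,:2].astype(np.float32)))
o=reg&(hsv[...,0]>3)&(hsv[...,0]<20)&(hsv[...,1]>150)&(hsv[...,2]>100)
for c,s,k in comps(o,5): 
    print("tab",s,k,X[c].max(0)); t=c&(X[...,2]>.155); print(X[t].mean(0),t.sum())
    print(ray("top",k,.162))
# scoop
for n in("top","side"):
    f=np.load(f"pics/{n}0.npz"); p,d=f["p"],f["d"]; X=cloud(n,d); hsv=cv2.cvtColor(p,cv2.COLOR_RGB2HSV)
    b=(hsv[...,0]>105)&(hsv[...,0]<125)&(hsv[...,1]>170)&(hsv[...,2]>60)&(X[...,0]<.72)&(X[...,1]>.1)
    b=max(comps(b,100),key=lambda t:t[1][4]); print(n,b[1],b[2]); b=b[0]
    P=X[b]; 
    h=P[(P[:,2]>.044)]
    # handle: top surface z .052
    mid=np.median(P,0)
    # far from cup
    cn=ray(n,np.argwhere(b)[:,::-1],.052)[:,:2]
    mu=cn.mean(0);U=np.linalg.svd(cn-mu,full_matrices=False)[2][0]; 
    if U[0]>0: U=-U   # toward handle end (-x)
    t=(cn-mu)@U; print("U",U,"tmax",t.max(),"tmin",t.min())
    for lo in np.arange(t.min(),t.max(),.02):
        k=(t>=lo)&(t<lo+.02); n_=(cn[k]-mu)@np.array([-U[1],U[0]]); print(round(lo,3),k.sum(),n_.min(),n_.max(),np.median(P[k][:,2]))
    k=t>t.max()-.095; hh=cn[k]; a=hh.mean(0); V=np.linalg.svd(hh-a,full_matrices=False)[2][0]; V=-V if V[0]>0 else V
    s=(hh-a)@V; end=a+V*s.max(); print("handle dir",V,"yaw scoop(+x)",np.degrees(np.arctan2(-V[1],-V[0])),"end",end,"cup",end-V*.163,"grip",end-V*.048)
    # rim pts
    r=P[(np.abs(P[:,2]-.055)<.006)];
```

```text
bar [310 184   7   6  24] [313.1667 185.875 ] [0.6085 0.0243 0.1418] -100.2657425678258 0.1411779822823368 ((0.6067989468574524, 0.024465955793857574), (0.013159304857254028, 0.012921955436468124), 32.32975387573242)
bar [285 199  59  10 262] [313.5992 204.4046] [0.5607 0.0246 0.1485] 91.10442640154018 0.14878882150280337 ((0.5605659484863281, 0.02369457483291626), (0.01873745582997799, 0.14114035665988922), 1.3425877094268799)
rim z [292 166  42  41 544] [312.3143 184.5294] [0.5998 0.0255 0.1945]
((0.5941976308822632, 0.024414347484707832), 0.049376342445611954)
tab [358 183  13   9 106] [363.9057 186.9906] [ 0.6421 -0.0852  0.1655]
[ 0.6006 -0.1004  0.1611] 62
[[ 0.5965 -0.0987  0.162 ]]
top [185 195  30  33 309] [198.343  209.4531]
U [-0.7246  0.6892] tmax 0.051134348756954724 tmin -0.03876734051729847
-0.039 83 -0.028015411265466025 0.03745013043645755 0.037263605543433664
-0.019 73 -0.032229710596776616 0.042654670215394305 0.025070638174054194
0.001 88 -0.032737714959454926 0.04242491380157627 0.023744986841854665
0.021 59 -0.027081206562853177 0.020769492126433448 0.0459918935
[... 541 characters left out ...]
5
-0.012 172 -0.03306088678328743 0.028521063017533186 0.031945870290460976
0.008 59 -0.020773266517180738 0.008499438051915853 0.0504746147847307
0.028 56 -0.006480390034752892 0.008690000764235232 0.05064719945122004
0.048 55 -0.0061786546812358165 0.008271911714580091 0.05019050768768807
0.068 55 -0.006294440081797398 0.00806671526730247 0.05061532345117148
0.088 58 -0.006113519668880716 0.008646070456551917 0.05077917163146706
0.108 55 -0.005536023197667355 0.007853461424586688 0.05085101643102374
0.128 8 -0.003418668410846089 0.007077381096349012 0.04506977128366768
handle dir [-0.8962  0.4436] yaw scoop(+x) -26.33068225146454 end [0.4308 0.4025] cup [0.5768 0.3302] grip [0.4738 0.3812]
```

Run:
```python
from h import *
for n,z in(("top",.052),("side",.052)):
    f=np.load(f"pics/{n}0.npz"); p,d=f["p"],f["d"]; hsv=cv2.cvtColor(p,cv2.COLOR_RGB2HSV); X=cloud(n,d)
    b=(hsv[...,0]>100)&(hsv[...,0]<130)&(hsv[...,1]>130)&(hsv[...,2]>70)&(X[...,2]<.1)&(X[...,1]>.2)&(X[...,0]>.4)&(X[...,0]<.72)
    b=max(comps(b,100),key=lambda t:t[1][4])[0]
    px=np.argwhere(b)[:,::-1]; Z=X[b][:,2]; P=ray(n,px,z)[:,:2]
    far=np.linalg.norm(P-P[np.argmax(P[:,0])],axis=1)  # from far cup edge
    k=(far>.095)&(Z>.03)
    a=P[k].mean(0);V=np.linalg.svd(P[k]-a,full_matrices=False)[2][0];V=-V if V[0]>0 else V
    s=(P[k]-a)@V
    end=a+V*s.max(); print(n,k.sum(),"yaw",np.degrees(np.arctan2(-V[1],-V[0])),"width",np.ptp((P[k]-a)@[-V[1],V[0]]),"end",end,"cup",end-V*.163,"grip",end-V*.048)
    r=ray(n,px[~(far>.08)],.055)[:,:2].astype(np.float32)
    # rim: points with depth near .055
    q=px[(np.abs(Z-.053)<.006)&(far<.075)]; R=ray(n,q,.055)[:,:2]
    A=np.c_[2*R,np.ones(len(R))]; sol=np.linalg.lstsq(A,(R**2).sum(1),rcond=None)[0]; print(" rim",len(R),sol[:2],np.sqrt(sol[2]+sol[:2]@sol[:2]))
    print(" enclosing", cv2.minEnclosingCircle(r))
```

```text
top 231 yaw -25.99863790168021 width 0.014405001091309922 end [0.4328 0.3964] cup [0.5793 0.3249] grip [0.476  0.3753]
 rim 158 [0.5781 0.3263] 0.03360344475967734
 enclosing ((0.5732428431510925, 0.3278619647026062), 0.042245782911777496)
side 263 yaw -26.400615491533255 width 0.01302649351761069 end [0.4312 0.4035] cup [0.5772 0.331 ] grip [0.4742 0.3822]
 rim 192 [0.5771 0.3313] 0.03326811944841635
 enclosing ((0.5753509998321533, 0.3344833254814148), 0.04289859160780907)
```

Same-camera estimates differ by about 4 mm in y, so I'll average them. Scoop: cup near (0.5775,0.3285), yaw -26.2°, grip near (0.475,0.3785). The tool is already aligned with the handle to within about 1°.

```bash
cat >> h.py <<'E'
def plan(pos,xyaw=None,rows=10):
    """tool deltas (cm) to reach TCP pos, and tool-z turn (deg) for tool x axis world yaw xyaw"""
    o=robot.observe(); R=o["tcp_rot"]; d=R.T@(np.array(pos)-o["eef_pos"])*100
    y=np.degrees(np.arctan2(R[1,0],R[0,0])); print("t",o["clock"],"tcp",o["eef_pos"],"yaw",y,"w",o["width"])
    print("tool cm",d,"per row",d/rows, "turn z", None if y is None or xyaw is None else -((xyaw-y+180)%360-180))
E
python3 - <<'E'
from h import *
plan([.475,.3785,.11],153.8,10)
E
```

```text
t 0.1 tcp [0.2641 0.5656 0.2301] yaw 154.9728508984474 w 0.08555960782256034
tool cm [-27.0315  -8.009   12.0269] per row [-2.7031 -0.8009  1.2027] turn z 1.1728508984473933
```

```bash
python3 -m jog '[[8.5,[-2.7,-0.8,1.2],[0,0,1.2]],[8.5,[-2.7,-0.8,1.2],[0,0,0]],[8.5,[-2.7,-0.8,1.2],[0,0,0]],[8.5,[-2.7,-0.8,1.2],[0,0,0]],[8.5,[-2.7,-0.8,1.2],[0,0,0]],[8.5,[-2.7,-0.8,1.2],[0,0,0]],[8.5,[-2.7,-0.8,1.2],[0,0,0]],[8.5,[-2.7,-0.8,1.2],[0,0,0]],[8.5,[-2.7,-0.8,1.2],[0,0,0]],[8.5,[-2.7,-0.8,1.2],[0,0,0]],[8.5,[0,0,0],[0,0,0]],[8.5,[0,0,0],[0,0,0]],[8.5,[0,0,0],[0,0,0]]]'
python3 - <<'E'
from h import *
plan([.475,.3785,.025],153.8,5)
for n in("side","top"):
    p,d=robot.snapshot(n); q=p[:,:,::-1]; q=q[250:400,180:380] if n=="side" else q[150:310,130:330]
    cv2.imwrite(f"pics/{n}1.png",cv2.resize(q,None,fx=3,fy=3))
E
```

```text
clock: 1.18
eef_pos: [0.4713, 0.3756, 0.1109]
tcp_rot: [[-0.897, 0.443, -0.001], [0.443, 0.897, -0.0], [0.001, -0.001, -1.0]]
ft_force: [-0.1, 0.2, 0.5]
width: 0.0852
t 1.1833 tcp [0.4713 0.3756 0.1109] yaw 153.73092645650124 w 0.08515482277114216
tool cm [-0.2103  0.4279  8.591 ] per row [-0.0421  0.0856  1.7182] turn z -0.06907354349877437
```

View pics/side1.png

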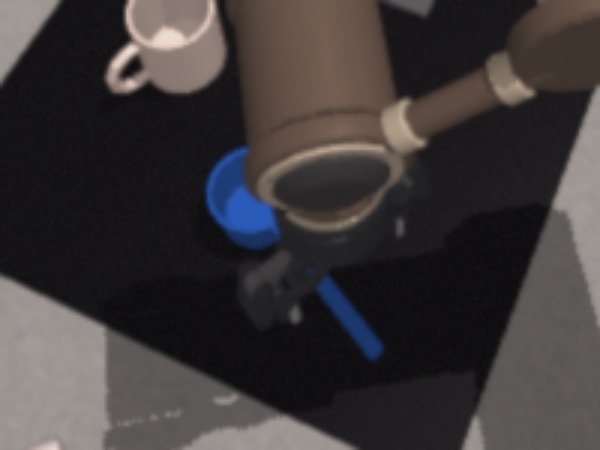

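View pics/top1.png

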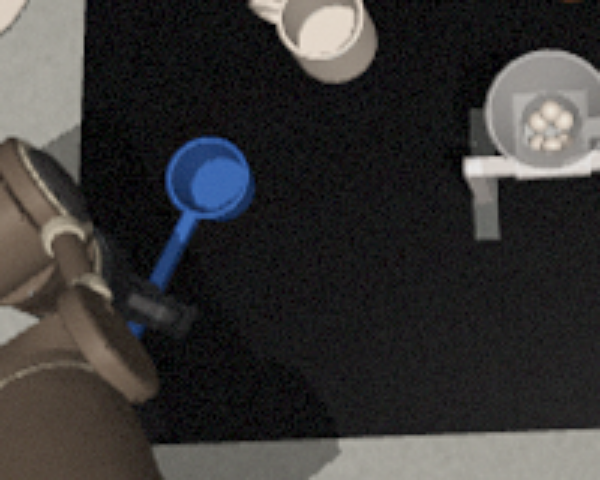

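The handle runs between the open fingers in both views. Descending and gripping.

```bash
python3 -m jog '[[8.5,[-0.1,0.2,1.5],[0,0,0]],[8.5,[-0.1,0.2,1.5],[0,0,0]],[8.5,[0,0,1.5],[0,0,0]],[8.5,[0,0,1.5],[0,0,0]],[8.5,[0,0,1.5],[0,0,0]],[8.5,[0,0,1.0],[0,0,0]],[8.5,[0,0,0],[0,0,0]],[8.5,[0,0,0],[0,0,0]]]'
python3 - <<'E'
from h import *
plan([.475,.3785,.025],153.8,1)
E
```

```text
clock: 1.95
eef_pos: [0.4743, 0.3784, 0.0254]
tcp_rot: [[-0.897, 0.441, -0.002], [0.441, 0.897, -0.001], [0.001, -0.002, -1.0]]
ft_force: [1.5, -0.2, 0.3]
width: 0.0849
t 1.95 tcp [0.4743 0.3784 0.0254] yaw 153.82020536147655 w 0.08486029175493756
tool cm [-0.0603  0.0436  0.0439] per row [-0.0603  0.0436  0.0439] turn z 0.02020536147654184
```

```bash
python3 -m jog '[[5,[0,0,0],[0,0,0]],[3,[0,0,0],[0,0,0]],[2,[0,0,0],[0,0,0]],[1,[0,0,0],[0,0,0]],[0.5,[0,0,0],[0,0,0]],[0.5,[0,0,0],[0,0,0]],[0.5,[0,0,0],[0,0,0]],[0.5,[0,0,0],[0,0,0]],[0.5,[0,0,0],[0,0,0]],[0.5,[0,0,0],[0,0,0]],[0.5,[0,0,0],[0,0,0]],[0.5,[0,0,0],[0,0,0]]]' 70
python3 -m jog '[[0.5,[0,0,-0.3],[0,0,0]],[0.5,[0,0,-0.7],[0,0,0]],[0.5,[0,0,-1],[0,0,0]],[0.5,[0,0,-1],[0,0,0]],[0.5,[0,0,-1],[0,0,0]],[0.5,[0,0,-0.5],[0,0,0]],[0.5,[0,0,0],[0,0,0]],[0.5,[0,0,0],[0,0,0]],[0.5,[0,0,0],[0,0,0]]]'
python3 - <<'E'
from h import *
plan([.475,.3785,.025],153.8,1)
for n in("side","top"):
    p,d=robot.snapshot(n); q=p[:,:,::-1]; q=q[250:400,180:380] if n=="side" else q[150:310,130:330]
    cv2.imwrite(f"pics/{n}2.png",cv2.resize(q,None,fx=3,fy=3))
E
```

```text
clock: 2.95
eef_pos: [0.4754, 0.3786, 0.0265]
tcp_rot: [[-0.897, 0.442, 0.0], [0.442, 0.897, 0.0], [-0.0, 0.0, -1.0]]
ft_force: [0.2, 0.0, 1.5]
width: 0.0104
clock: 3.7
eef_pos: [0.4749, 0.3781, 0.0711]
tcp_rot: [[-0.897, 0.442, -0.001], [0.442, 0.897, -0.0], [0.0, -0.001, -1.0]]
ft_force: [-0.2, -0.2, -1.9]
width: 0.0108
t 3.7 tcp [0.4749 0.3781 0.0711] yaw 153.77129823302437 w 0.01080730353218515
tool cm [0.006  0.038  4.6098] per row [0.006  0.038  4.6098] turn z -0.02870176697564375
```

View pics/side2.png

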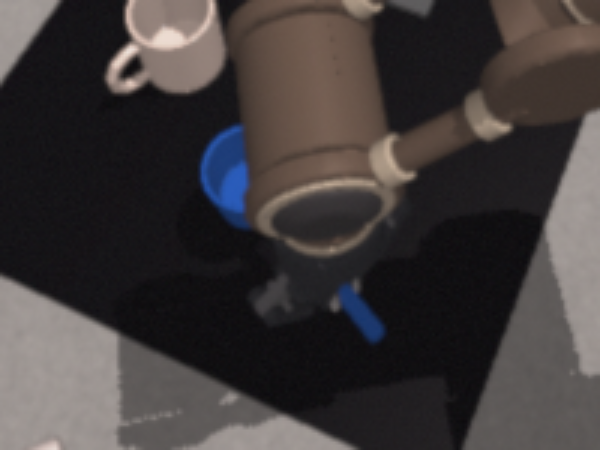

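View pics/top2.png

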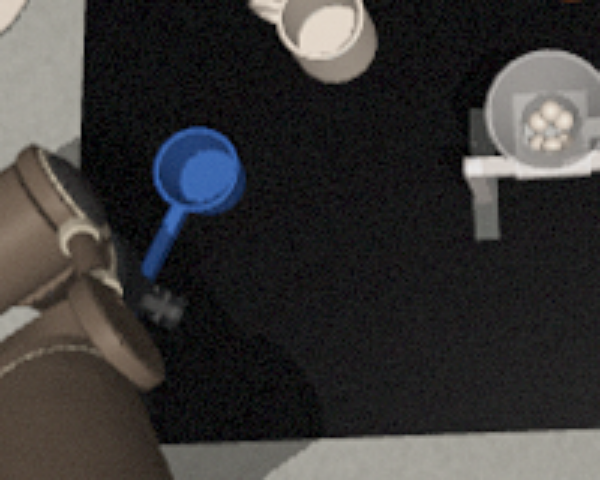

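Scoop held level, width 10.8 mm. Turning to hopper yaw (about 1.2°), then moving to a standoff on its -x side.

```bash
python3 -m jog '[[0.5,[0,0,0],[0,0,-5.5]],[0.5,[0,0,0],[0,0,-5.5]],[0.5,[0,0,0],[0,0,-5.5]],[0.5,[0,0,0],[0,0,-5.5]],[0.5,[0,0,0],[0,0,-5.4]],[0.5,[0,0,0],[0,0,0]],[0.5,[0,0,0],[0,0,0]],[0.5,[0,0,0],[0,0,0]]]'
python3 - <<'E'
from h import *
plan([.369,.023,.063],181.2,14)
E
```

```text
clock: 4.47
eef_pos: [0.475, 0.3782, 0.0708]
tcp_rot: [[-1.0, -0.019, -0.001], [-0.019, 1.0, -0.001], [0.001, -0.001, -1.0]]
ft_force: [-0.6, -0.2, -0.8]
width: 0.0109
t 4.4667 tcp [0.475  0.3782 0.0708] yaw -178.93855987876117 w 0.010881660848394205
tool cm [ 11.2508 -35.3134   0.8094] per row [ 0.8036 -2.5224  0.0578] turn z -0.13855987876115705
```

```bash
python3 -m jog '[[0.5,[1.6,-2.5,0],[0,0,0]],[0.5,[1.6,-2.5,0],[0,0,0]],[0.5,[1.6,-2.5,0],[0,0,0]],[0.5,[1.6,-2.5,0],[0,0,0]],[0.5,[1.6,-2.5,0],[0,0,0]],[0.5,[1.6,-2.5,0],[0,0,0]],[0.5,[1.6,-2.5,0],[0,0,0]],[0.5,[0,-2.5,0.2],[0,0,0]],[0.5,[0,-2.5,0.2],[0,0,0]],[0.5,[0,-2.5,0.2],[0,0,0]],[0.5,[0,-2.5,0.2],[0,0,0]],[0.5,[0,-2.5,0],[0,0,0]],[0.5,[0,-2.5,0],[0,0,0]],[0.5,[0,-2.5,0],[0,0,0]],[0.5,[0,0,0],[0,0,0]],[0.5,[0,0,0],[0,0,0]],[0.5,[0,0,0],[0,0,0]],[0.5,[0,0,0],[0,0,0]]]'
python3 - <<'E'
from h import *
plan([.369,.023,.063],181.2,1)
for n in("side","top"):
    p,d=robot.snapshot(n); q=p[:,:,::-1]; np.savez(f"pics/{n}3.npz",p=p,d=d)
    q=q[130:330,240:460] if n=="side" else q[130:330,220:440]
    cv2.imwrite(f"pics/{n}3.png",cv2.resize(q,None,fx=3,fy=3,interpolation=cv2.INTER_CUBIC))
E
```

```text
clock: 5.97
eef_pos: [0.3704, 0.0268, 0.0633]
tcp_rot: [[-1.0, -0.021, 0.0], [-0.021, 1.0, 0.0], [-0.0, 0.0, -1.0]]
ft_force: [-0.8, 0.4, -0.6]
width: 0.0107
t 5.9667 tcp [0.3704 0.0268 0.0633] yaw -178.80347395393395 w 0.010745839085275205
tool cm [ 0.1491 -0.382   0.0309] per row [ 0.1491 -0.382   0.0309] turn z -0.003473953933962548
```

View pics/side3.png

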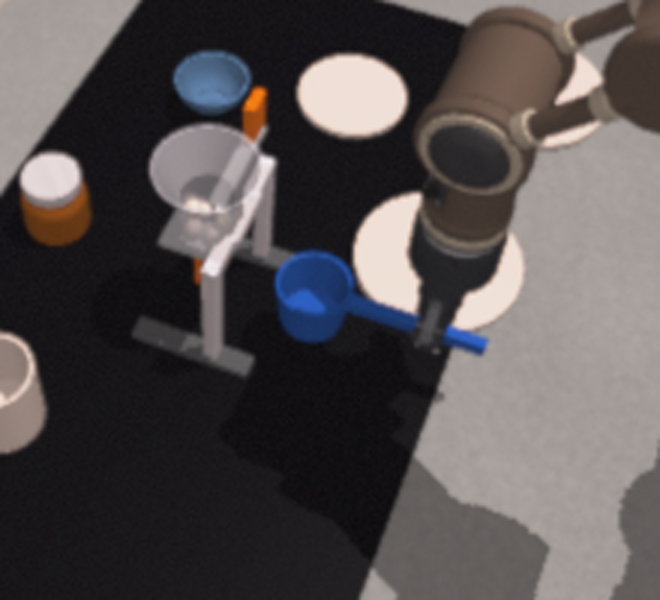

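View pics/top3.png

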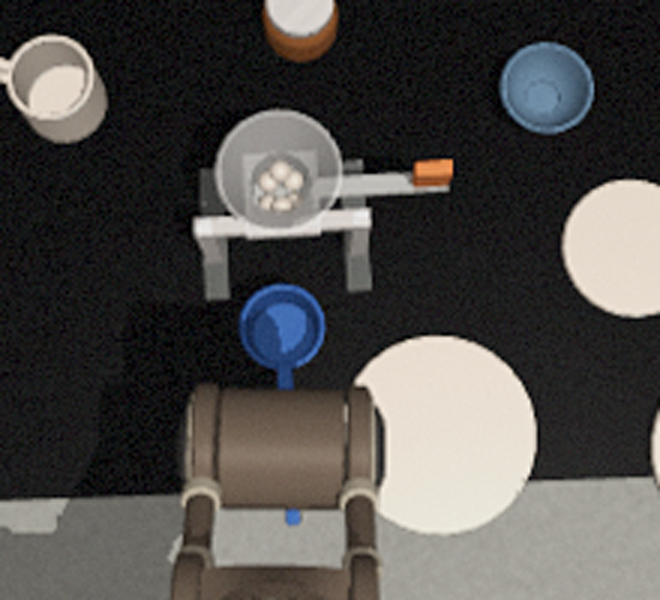

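Scoop is at the standoff, held level in both views (top: cup at about (314,238), lined up between the posts). Now the cup's pose relative to the hopper, per camera.

```bash
cat > meas.py <<'E'
from h import *
import sys
def cup(n,f,zr,win):
    p,d=f["p"],f["d"]; X=cloud(n,d); hsv=cv2.cvtColor(p,cv2.COLOR_RGB2HSV)
    b=(hsv[...,0]>100)&(hsv[...,0]<130)&(hsv[...,1]>130)&(hsv[...,2]>60)
    w=np.zeros_like(b); w[win[1]:win[3],win[0]:win[2]]=1; b&=w
    v,u=np.where(b&(np.abs(X[...,2]-zr)<.007)); return u,v,X,b
E
python3 - <<'E'
from meas import *
tcp=robot.observe()["eef_pos"]
zr=tcp[2]-.0265+.055
for n,win,barwin in(("top",(295,220,335,256),(283,196,347,212)),("side",(328,210,360,248),(300,175,340,225))):
    f=np.load(f"pics/{n}3.npz"); u,v,X,b=cup(n,f,zr,win)
    P=X[v,u]; R=ray(n,np.c_[u,v],zr)[:,:2]
    A=np.c_[2*R,np.ones(len(R))]; s=np.linalg.lstsq(A,(R**2).sum(1),rcond=None)[0]
    print(n,"rim",len(R),s[:2],np.sqrt(s[2]+s[:2]@s[:2]),"z",np.median(P[:,2]),"enc",cv2.minEnclosingCircle(R.astype(np.float32)))
    hsv=cv2.cvtColor(f["p"],cv2.COLOR_RGB2HSV)
    m=np.zeros((400,640),bool); m[barwin[1]:barwin[3],barwin[0]:barwin[2]]=1
    m&=(X[...,2]>.144)&(X[...,2]<.157)&(hsv[...,2]>140)&(hsv[...,1]<60)&(X[...,0]<.59)
    m=max(comps(m,10),key=lambda t:t[1][4])[0]; Q=X[m]
    V=np.linalg.svd(Q[:,:2]-Q[:,:2].mean(0),full_matrices=False)[2][0]; V=V if V[1]>0 else -V
    q=ray(n,np.argwhere(m)[:,::-1],.15)[:,:2]; t=(q-q.mean(0))@V; mid=q.mean(0)+V*(t.max()+t.min())/2; w=(q-q.mean(0))@[V[1],-V[0]]
    print("  bar",m.sum(),"mid",mid,"len",np.ptp(t),"yaw",np.degrees(np.arctan2(-V[0],V[1])),"wid",w.min(),w.max())
    # funnel rim
    k=(X[...,2]>.188)&(X[...,2]<.212)&(X[...,0]>.5)&(X[...,0]<.7)&(np.abs(X[...,1])<.1)
    R=ray(n,np.argwhere(k)[:,::-1],.2)[:,:2]
    print("  funnel",len(R),cv2.minEnclosingCircle(R.astype(np.float32)))
    o=(hsv[...,0]>3)&(hsv[...,0]<20)&(hsv[...,1]>150)&(hsv[...,2]>80)&(X[...,1]<-.06)&(X[...,1]>-.14)&(X[...,2]>.158)&(X[...,0]<.7)
    T=ray(n,np.argwhere(o)[:,::-1],.162); print("  tabtop",o.sum(),T.mean(0),T.min(0),T.max(0))
E
```

```text
top rim 157 [0.4844 0.0274] 0.033952621132603895 z 0.08961627485036483 enc ((0.48200148344039917, 0.02602446638047695), 0.039491891860961914)
  bar 242 mid [0.5611 0.0237] len 0.1411365925888708 yaw 1.2089482093890362 wid -0.00878468800373002 0.009304204989128269
  funnel 472 ((0.5941976308822632, 0.024414347484707832), 0.049376342445611954)
  tabtop 54 [ 0.6011 -0.1009  0.162 ] [ 0.5941 -0.1139  0.162 ] [ 0.6066 -0.0868  0.162 ]
side rim 141 [0.4822 0.0331] 0.033920932523358135 z 0.08881396301642341 enc ((0.47854647040367126, 0.033128704875707626), 0.040725741535425186)
  bar 215 mid [0.5603 0.0276] len 0.14189860067909446 yaw -1.7412212503026336 wid -0.010917801698715437 0.028686630395282076
  funnel 326 ((0.5922178030014038, 0.029099272564053535), 0.05040571466088295)
  tabtop 30 [ 0.599  -0.0956  0.162 ] [ 0.5932 -0.1103  0.162 ] [ 0.6045 -0.0816  0.162 ]
```

Both cameras agree: the cup is 110 mm short of the axis and about 6 mm too far to hopper +y (after yaw). Correcting and approaching to just before contact.

```bash
python3 -m jog '[[0.5,[0,-0.3,0],[0,0,0]],[0.5,[0,-0.3,0],[0,0,0]],[0.5,[-1,0,0],[0,0,0]],[0.5,[-1,0,0],[0,0,0]],[0.5,[-1,0,0],[0,0,0]],[0.5,[-1,0,0],[0,0,0]],[0.5,[-1,0,0],[0,0,0]],[0.5,[-0.6,0,0],[0,0,0]],[0.5,[0,0,0],[0,0,0]],[0.5,[0,0,0],[0,0,0]],[0.5,[0,0,0],[0,0,0]]]'
python3 - <<'E'
from h import *
for n in("side","top"):
    p,d=robot.snapshot(n); q=p[:,:,::-1]; np.savez(f"pics/{n}4.npz",p=p,d=d)
    q=q[130:280,260:420] if n=="side" else q[160:270,250:390]
    cv2.imwrite(f"pics/{n}4.png",cv2.resize(q,None,fx=4,fy=4,interpolation=cv2.INTER_CUBIC))
E
```

```text
clock: 6.98
eef_pos: [0.4257, 0.0214, 0.0629]
tcp_rot: [[-1.0, -0.021, -0.002], [-0.021, 1.0, 0.0], [0.002, 0.0, -1.0]]
ft_force: [-0.2, 0.2, -1.2]
width: 0.0105
```

View pics/side4.png

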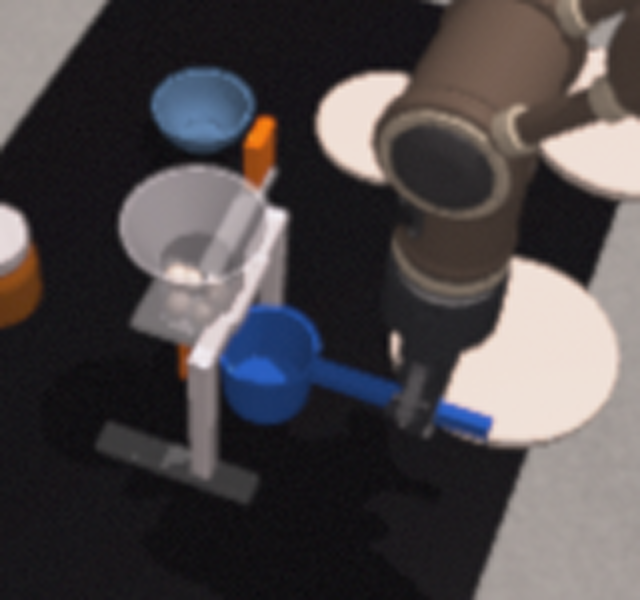

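View pics/top4.png

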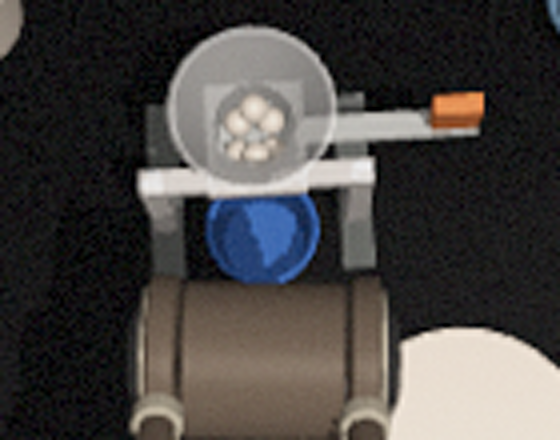

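Cup sits centred between the posts, about 11–15 mm from the paddle. Pushing slowly.

```bash
python3 -m jog '[[0.5,[-0.4,0,0],[0,0,0]],[0.5,[-0.4,0,0],[0,0,0]],[0.5,[-0.4,0,0],[0,0,0]],[0.5,[-0.3,0,0],[0,0,0]],[0.5,[-0.3,0,0],[0,0,0]],[0.5,[-0.3,0,0],[0,0,0]],[0.5,[-0.3,0,0],[0,0,0]],[0.5,[-0.3,0,0],[0,0,0]]]'
python3 - <<'E'
from h import *
for n in("side","top"):
    p,d=robot.snapshot(n); q=p[:,:,::-1]
    q=q[150:260,260:400] if n=="side" else q[160:270,250:390]
    cv2.imwrite(f"pics/{n}5.png",cv2.resize(q,None,fx=4,fy=4,interpolation=cv2.INTER_CUBIC))
E
```

```text
clock: 7.75
eef_pos: [0.4532, 0.0219, 0.063]
tcp_rot: [[-1.0, -0.02, -0.001], [-0.02, 1.0, 0.0], [0.001, 0.0, -1.0]]
ft_force: [-2.5, -0.0, 0.4]
width: 0.0109
```

View pics/side5.png

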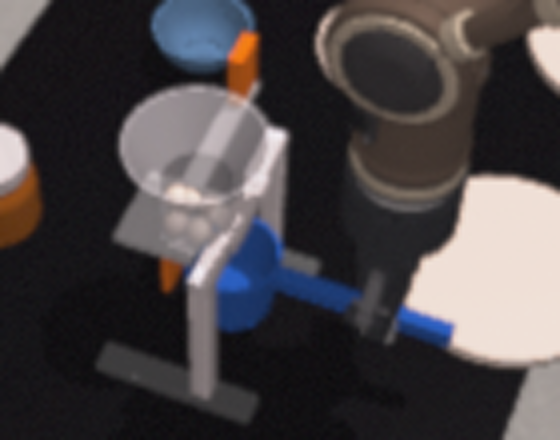

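View pics/top5.png

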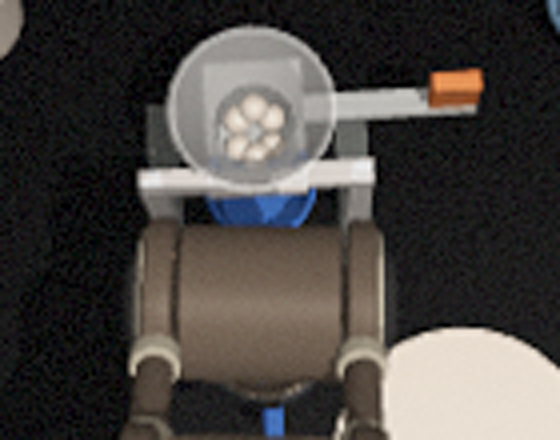

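Shutter about 15 mm open, pushed by the cup (−2.5 N), balls still in the throat. Continuing to full open.

```bash
python3 -m jog '[[0.5,[-0.3,0,0],[0,0,0]],[0.5,[-0.3,0,0],[0,0,0]],[0.5,[-0.3,0,0],[0,0,0]],[0.5,[-0.3,0,0],[0,0,0]],[0.5,[-0.3,0,0],[0,0,0]],[0.5,[-0.3,0,0],[0,0,0]],[0.5,[-0.3,0,0],[0,0,0]],[0.5,[-0.3,0,0],[0,0,0]],[0.5,[-0.3,0,0],[0,0,0]],[0.5,[0,0,0],[0,0,0]],[0.5,[0,0,0],[0,0,0]],[0.5,[0,0,0],[0,0,0]]]'
python3 - <<'E'
from h import *
for n in("side","top"):
    p,d=robot.snapshot(n); q=p[:,:,::-1]
    q=q[150:260,260:400] if n=="side" else q[160:270,250:390]
    cv2.imwrite(f"pics/{n}6.png",cv2.resize(q,None,fx=4,fy=4,interpolation=cv2.INTER_CUBIC))
E
```

```text
clock: 8.85
eef_pos: [0.4814, 0.0224, 0.0636]
tcp_rot: [[-1.0, -0.02, 0.002], [-0.02, 1.0, -0.0], [-0.002, -0.0, -1.0]]
ft_force: [-1.2, -0.6, -1.9]
width: 0.0106
```

View pics/side6.png

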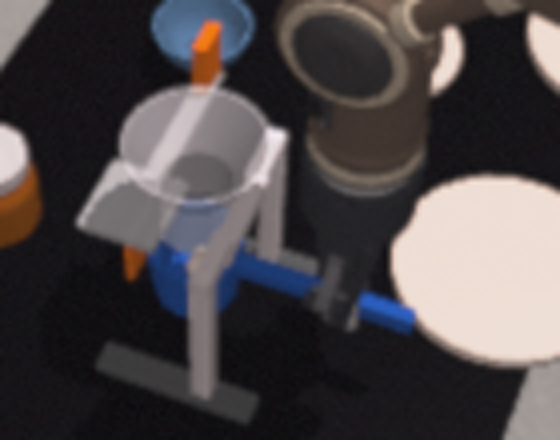

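View pics/top6.png

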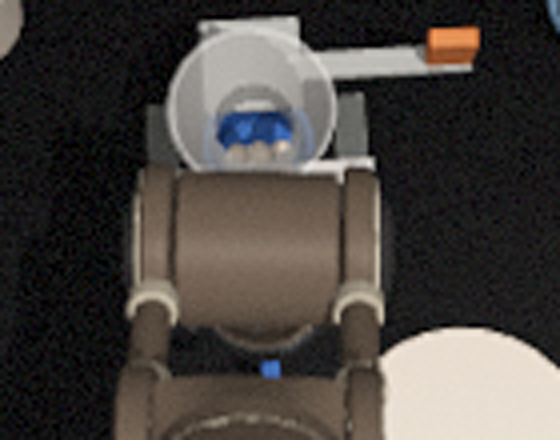

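Throat is empty in both views and balls are visible in the cup. Letting them settle, then backing straight out gently.

```bash
python3 -m jog '[[0.5,[0,0,0],[0,0,0]],[0.5,[0,0,0],[0,0,0]],[0.5,[0,0,0],[0,0,0]],[0.5,[0.2,0,0],[0,0,0]],[0.5,[0.4,0,0],[0,0,0]],[0.5,[0.7,0,0],[0,0,0]],[0.5,[1,0,0],[0,0,0]],[0.5,[1,0,0],[0,0,0]],[0.5,[1,0,0],[0,0,0]],[0.5,[1,0,0],[0,0,0]],[0.5,[1,0,0],[0,0,0]],[0.5,[1,0,0],[0,0,0]],[0.5,[1,0,0],[0,0,0]],[0.5,[1,0,0],[0,0,0]],[0.5,[0.8,0,0],[0,0,0]],[0.5,[0.5,0,0],[0,0,0]],[0.5,[0.3,0,0],[0,0,0]],[0.5,[0,0,0],[0,0,0]],[0.5,[0,0,0],[0,0,0]],[0.5,[0,0,0],[0,0,0]]]'
python3 - <<'E'
from h import *
for n in("side","top"):
    p,d=robot.snapshot(n); q=p[:,:,::-1]; np.savez(f"pics/{n}7.npz",p=p,d=d)
    q=q[140:260,260:420] if n=="side" else q[160:280,250:400]
    cv2.imwrite(f"pics/{n}7.png",cv2.resize(q,None,fx=4,fy=4,interpolation=cv2.INTER_CUBIC))
E
```

```text
clock: 10.62
eef_pos: [0.3724, 0.0201, 0.0635]
tcp_rot: [[-1.0, -0.02, 0.001], [-0.02, 1.0, -0.0], [-0.001, -0.0, -1.0]]
ft_force: [0.1, -0.6, -1.3]
width: 0.011
```

View pics/side7.png

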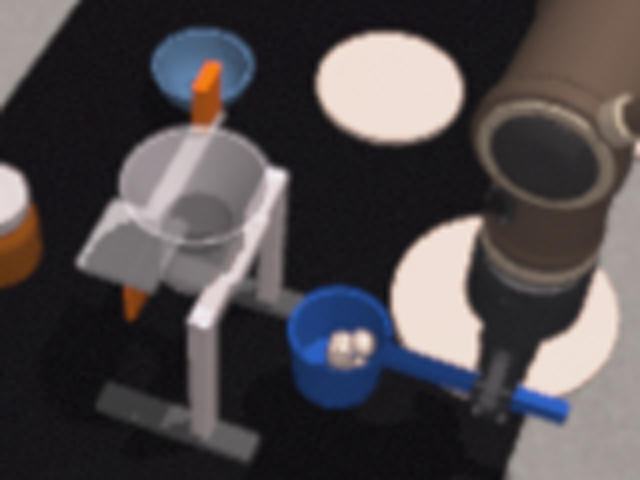

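View pics/top7.png

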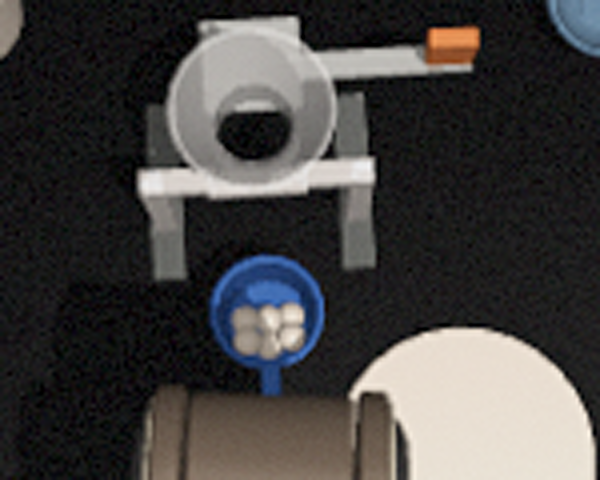

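All six balls are in the cup (top view around (317,242)), throat empty. They lie on the handle side, so I'll check the scoop's tilt and measure the disc relative to the cup.

Run:
```python
from meas import *
o=robot.observe(); tcp=o["eef_pos"]; zr=tcp[2]-.0265+.055
print("tcp",tcp,o["joint_positions"])
for n,win in(("top",(295,220,335,256)),("side",(328,208,362,246))):
    f=np.load(f"pics/{n}7.npz"); u,v,X,b=cup(n,f,zr,win)
    R=ray(n,np.c_[u,v],zr)[:,:2]
    A=np.c_[2*R,np.ones(len(R))]; s=np.linalg.lstsq(A,(R**2).sum(1),rcond=None)[0]; c=s[:2]
    print(n,"rim",len(R),c,np.sqrt(s[2]+c@c),"cup-tcp",c-tcp[:2])
    P=X[b]; r=np.linalg.norm(P[:,:2]-c,axis=1); a=np.degrees(np.arctan2(P[:,1]-c[1],P[:,0]-c[0]))
    for lo in range(-180,180,45):
        k=(r>.030)&(r<.038)&(a>=lo)&(a<lo+45)&(P[:,2]>.07); print("   ",lo,k.sum(),np.round(np.percentile(P[k][:,2],[50,85]),4) if k.sum()>3 else "")
    # handle heights
    p=f["p"];hsv=cv2.cvtColor(p,cv2.COLOR_RGB2HSV)
    h=(hsv[...,0]>100)&(hsv[...,0]<130)&(hsv[...,1]>130)&(hsv[...,2]>60)&(X[...,0]<c[0]-.04)&(X[...,0]>.25)&(np.abs(X[...,1]-c[1])<.03)&(X[...,2]>.06)
    P=X[h]; 
    for lo in np.arange(.30,.46,.02):
        k=(P[:,0]>=lo)&(P[:,0]<lo+.02)
        if k.sum()>3: print("    handle",lo.round(2),k.sum(),np.median(P[k],0), "ztop",np.percentile(P[k][:,2],80))
    w=(hsv[...,1]<60)&(hsv[...,2]>185)&(X[...,0]>.47)&(X[...,0]<.64)&(X[...,1]>-.37)&(X[...,1]<-.21)&(X[...,2]<.03)
    m=max(comps(w,200),key=lambda t:t[1][4])[0]
    D=ray(n,np.argwhere(m)[:,::-1],.008)[:,:2].astype(np.float32); print("  disc",cv2.minEnclosingCircle(D),D.mean(0))
```

```text
tcp [0.3723 0.0201 0.0635] [-0.063   0.0879  2.3144 -0.      0.7386 -1.6542]
top rim 162 [0.4859 0.0207] 0.034085036877977315 cup-tcp [0.1137 0.0006]
    -180 20 [0.0909 0.0938]
    -135 18 [0.0892 0.0923]
    -90 28 [0.0884 0.0908]
    -45 32 [0.0866 0.0914]
    0 35 [0.0882 0.0898]
    45 27 [0.0891 0.0917]
    90 18 [0.0901 0.0946]
    135 21 [0.0894 0.0917]
    handle 0.32 22 [0.3304 0.0176 0.0904] ztop 0.09410063704402512
    handle 0.4 4 [0.4103 0.0169 0.391 ] ztop 0.3914818622132119
    handle 0.42 4 [0.4383 0.0201 0.0862] ztop 0.08748125972356542
    handle 0.44 12 [0.4431 0.0199 0.0889] ztop 0.09009516275087362
  disc ((0.5550661087036133, -0.28847476840019226), 0.062090009450912476) [ 0.555  -0.2884]
side rim 155 [0.4825 0.0271] 0.034669360309112926 cup-tcp [0.1103 0.007 ]
    -180 17 [0.0886 0.0897]
    -135 38 [0.0858 0.0901]
    -90 47 [0.08   0.0889]
    -45 34 [0.08   0.0875]
    0 19 [0.0892 0.0908]
    45 30 [0.0857 0.0914]
    90 14 [0.0855 0.0902]
    135 15 [0.0847 0.0899]
    handle 0.32 28 [0.3319 0.0236 0.0871] ztop 0.08893612963159743
    handle 0.34 42 [0.3509 0.0244 0.0864] ztop 0.08801968728530526
    handle 0.38 16 [0.3949 0.0263 0.0868] ztop 0.08815117577257547
    handle 0.4 35 [0.4097 0.0263 0.0847] ztop 0.08774220871590263
    handle 0.42 39 [0.4295 0.0277 0.0864] ztop 0.08802815886057588
    handle 0.44 6 [0.4411 0.0277 0.0858] ztop 0.08856761225723453
  disc ((0.5539422631263733, -0.2856811583042145), 0.06188597157597542) [ 0.5534 -0.2843]
```

Scoop level within measurement. Disc minus cup averages (+0.070,-0.311). Carrying smoothly at height.

```bash
python3 -m jog '[[0.5,[0,-0.3,0],[0,0,0]],[0.5,[0,-0.7,0],[0,0,0]],[0.5,[0,-1.1,0],[0,0,0]],[0.5,[0,-1.5,0],[0,0,0]],[0.5,[0,-1.5,0],[0,0,0]],[0.5,[0,-1.5,0],[0,0,0]],[0.5,[0,-1.5,0],[0,0,0]],[0.5,[-0.2,-1.5,0],[0,0,0]],[0.5,[-0.3,-1.5,0],[0,0,0]],[0.5,[-0.4,-1.5,0],[0,0,0]],[0.5,[-0.4,-1.5,0],[0,0,0]],[0.5,[-0.4,-1.5,0],[0,0,0]],[0.5,[-0.5,-1.5,0],[0,0,0]],[0.5,[-0.5,-1.5,0],[0,0,0]],[0.5,[-0.5,-1.5,0],[0,0,0]],[0.5,[-0.5,-1.5,0],[0,0,0]],[0.5,[-0.5,-1.5,0],[0,0,0]],[0.5,[-0.5,-1.5,0],[0,0,0]],[0.5,[-0.5,-1.5,0],[0,0,0]],[0.5,[-0.5,-1.5,0],[0,0,0]]]'
python3 -m jog '[[0.5,[-0.5,-1.5,0],[0,0,0]],[0.5,[-0.2,-1.1,0],[0,0,0]],[0.5,[0,-0.7,0],[0,0,0]],[0.5,[0,-0.3,0],[0,0,0]],[0.5,[0,0,0],[0,0,0]],[0.5,[0,0,0],[0,0,0]],[0.5,[0,0,0],[0,0,0]],[0.5,[0,0,0],[0,0,0]]]'
python3 - <<'E'
from meas import *
plan([.4425,-.2905,.0635],181.2,1)
o=robot.observe(); tcp=o["eef_pos"]; zr=tcp[2]-.0265+.055
for n in("side","top"):
    p,d=robot.snapshot(n); q=p[:,:,::-1]; np.savez(f"pics/{n}8.npz",p=p,d=d)
    c=proj(n,[[tcp[0]+.114,tcp[1]+.002,zr]])[0].astype(int); print(n,c)
    q=q[max(0,c[1]-70):c[1]+70,max(0,c[0]-90):c[0]+90]
    cv2.imwrite(f"pics/{n}8.png",cv2.resize(q,None,fx=4,fy=4,interpolation=cv2.INTER_CUBIC))
    f=dict(p=p,d=d)
    u,v,X,b=cup(n,f,zr,(c[0]-25,c[1]-25,c[0]+25,c[1]+25))
    R=ray(n,np.c_[u,v],zr)[:,:2]
    k=X[v,u][:,0]>tcp[0]+.07; R=R[k]
    A=np.c_[2*R,np.ones(len(R))]; s=np.linalg.lstsq(A,(R**2).sum(1),rcond=None)[0]; c=s[:2]
    print(n,"rim",len(R),c,np.sqrt(s[2]+c@c),"cup-tcp",c-tcp[:2])
E
```

```text
clock: 12.38
eef_pos: [0.4344, -0.2561, 0.0631]
tcp_rot: [[-1.0, -0.02, -0.0], [-0.02, 1.0, -0.0], [0.0, -0.0, -1.0]]
ft_force: [0.4, 0.6, -1.6]
width: 0.0106
clock: 13.05
eef_pos: [0.4416, -0.2896, 0.0631]
tcp_rot: [[-1.0, -0.021, -0.001], [-0.021, 1.0, 0.001], [0.001, 0.001, -1.0]]
ft_force: [0.1, -0.1, -1.7]
width: 0.0112
t 13.05 tcp [ 0.4416 -0.2896  0.0631] yaw -178.78944462793487 w 0.011183077502554668
tool cm [-0.092  -0.0877 -0.0354] per row [-0.092  -0.0877 -0.0354] turn z 0.010555372065141455
side [359 142]
side rim 89 [ 0.5534 -0.2803] 0.033813028909614955 cup-tcp [0.1118 0.0093]
top [436 206]
top rim 116 [ 0.5548 -0.2874] 0.03369330586416336 cup-tcp [0.1132 0.0022]
```

View pics/side8.png

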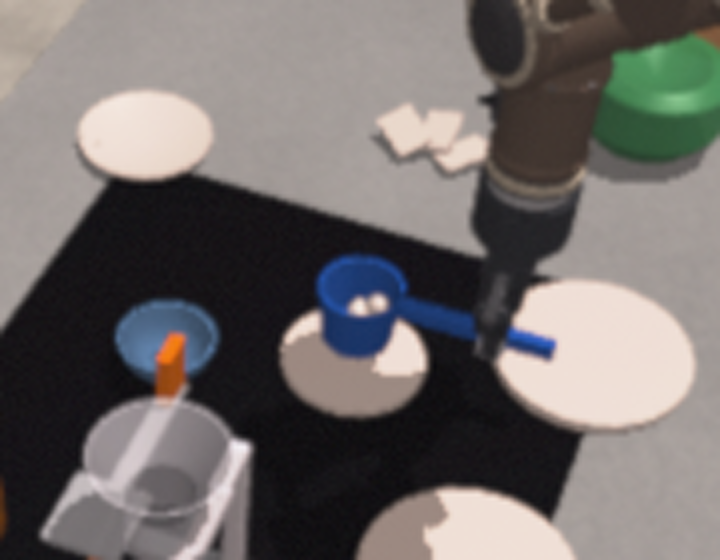

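View pics/top8.png

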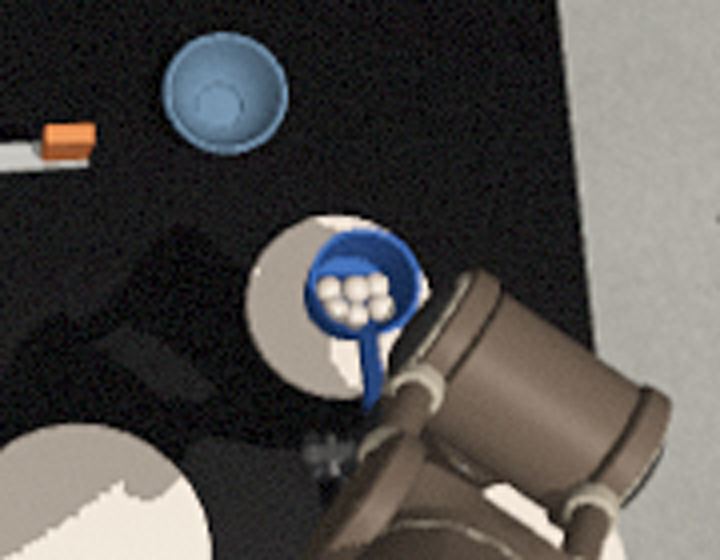

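Cup is centred over the disc within about 3 mm. Lowering.

```bash
python3 -m jog '[[0.5,[0,-0.3,0.2],[0,0,0]],[0.5,[0,0,0.4],[0,0,0]],[0.5,[0,0,0.5],[0,0,0]],[0.5,[0,0,0.5],[0,0,0]],[0.5,[0,0,0.4],[0,0,0]],[0.5,[0,0,0.3],[0,0,0]],[0.5,[0,0,0.2],[0,0,0]],[0.5,[0,0,0.1],[0,0,0]],[0.5,[0,0,0],[0,0,0]],[0.5,[0,0,0],[0,0,0]],[0.5,[0,0,0],[0,0,0]]]'
python3 -m jog '[[0.5,[0,0,0.1],[0,0,0]],[0.5,[0,0,0],[0,0,0]],[0.5,[0,0,0],[0,0,0]]]'
python3 -m jog '[[0.5,[0,0,0.1],[0,0,0]],[0.5,[0,0,0],[0,0,0]],[0.5,[0,0,0],[0,0,0]]]'
```

```text
clock: 14.07
eef_pos: [0.4422, -0.2936, 0.0375]
tcp_rot: [[-1.0, -0.02, 0.0], [-0.02, 1.0, -0.0], [-0.0, -0.0, -1.0]]
ft_force: [-0.7, 0.1, -1.8]
width: 0.0109
clock: 14.32
eef_pos: [0.442, -0.2935, 0.0364]
tcp_rot: [[-1.0, -0.02, 0.0], [-0.02, 1.0, -0.0], [-0.0, -0.0, -1.0]]
ft_force: [0.6, 0.1, -2.0]
width: 0.0107
clock: 14.57
eef_pos: [0.4421, -0.2935, 0.0353]
tcp_rot: [[-1.0, -0.02, 0.0], [-0.02, 1.0, -0.0], [-0.0, -0.0, -1.0]]
ft_force: [1.3, -0.4, -1.2]
width: 0.0109
```

```bash
python3 -m jog '[[0.5,[0,0,0.1],[0,0,0]],[0.5,[0,0,0],[0,0,0]],[0.5,[0,0,0],[0,0,0]]]'
python3 -m jog '[[0.5,[0,0,0.05],[0,0,0]],[0.5,[0,0,0],[0,0,0]],[0.5,[0,0,0],[0,0,0]]]'
```

```text
clock: 14.82
eef_pos: [0.4421, -0.2936, 0.0346]
tcp_rot: [[-1.0, -0.02, 0.0], [-0.02, 1.0, -0.0], [-0.0, -0.0, -1.0]]
ft_force: [-1.9, 0.0, 2.0]
width: 0.0107
clock: 15.07
eef_pos: [0.4419, -0.2937, 0.0342]
tcp_rot: [[-1.0, -0.021, -0.0], [-0.021, 1.0, -0.0], [0.0, -0.0, -1.0]]
ft_force: [-2.9, 0.2, 5.6]
width: 0.0106
```

Base is on the disc (force rose about 7 N). Easing the grip and releasing.

```bash
python3 -m jog '[[0.5,[0,0,-0.05],[0,0,0]],[0.8,[0,0,0],[0,0,0]],[1.1,[0,0,0],[0,0,0]],[1.4,[0,0,0],[0,0,0]],[1.8,[0,0,0],[0,0,0]],[2.5,[0,0,0],[0,0,0]],[4,[0,0,0],[0,0,0]],[6,[0,0,0],[0,0,0]],[8,[0,0,0],[0,0,0]],[8,[0,0,0],[0,0,0]],[8,[0,0,0],[0,0,0]],[8,[0,0,0],[0,0,0]]]' 20
python3 - <<'E'
from meas import *
o=robot.observe(); tcp=o["eef_pos"]
for n in("side","top"):
    p,d=robot.snapshot(n); q=p[:,:,::-1]
    c=proj(n,[[tcp[0]+.114,tcp[1]+.002,.06]])[0].astype(int)
    q=q[max(0,c[1]-70):c[1]+70,max(0,c[0]-90):c[0]+90]
    cv2.imwrite(f"pics/{n}9.png",cv2.resize(q,None,fx=4,fy=4,interpolation=cv2.INTER_CUBIC))
E
```

```text
clock: 16.07
eef_pos: [0.442, -0.2934, 0.0343]
tcp_rot: [[-1.0, -0.021, 0.0], [-0.021, 1.0, 0.0], [-0.0, 0.0, -1.0]]
ft_force: [0.2, 0.3, -0.4]
width: 0.08
```

View pics/side9.png

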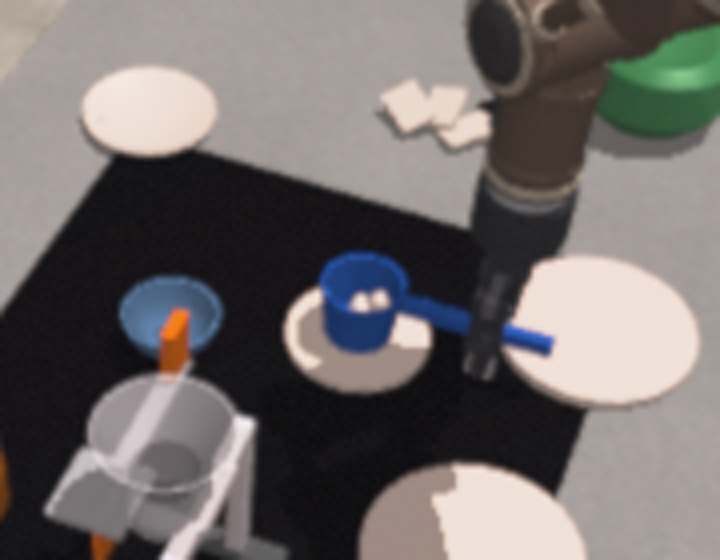

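View pics/top9.png

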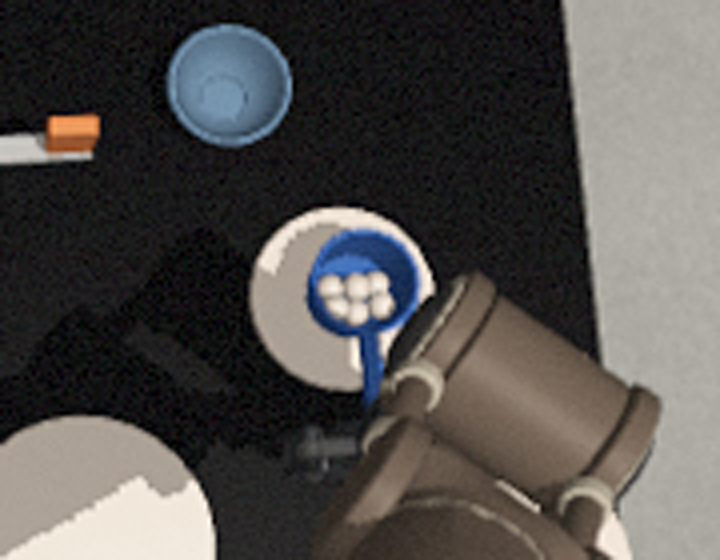

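Released; six balls in the cup, scoop standing on the disc. Lifting straight up, then a clean check of the disc/scoop and the tab.

```bash
python3 -m jog '[[8,[0,0,-0.5],[0,0,0]],[8,[0,0,-1.5],[0,0,0]],[8,[0,0,-2],[0,0,0]],[8,[0,0,-2],[0,0,0]],[8,[0,0,-2],[0,0,0]],[8,[0,0,-2.5],[0,0,0]],[8,[0,0,-2.5],[0,0,0]],[8,[0,0,-2.5],[0,0,0]],[8,[0,0,-2.5],[0,0,0]],[4,[1,0,0],[0,0,0]],[0,[3,0,0],[0,0,0]],[0,[3,0,0],[0,0,0]],[0,[1,0,0],[0,0,0]],[0,[0,0,0],[0,0,0]],[0,[0,0,0],[0,0,0]],[0,[0,0,0],[0,0,0]]]'
cat > fin.py <<'E'
from meas import *
def look(tag):
    for n in("side","top"):
        p,d=robot.snapshot(n); q=p[:,:,::-1]; np.savez(f"pics/{n}{tag}.npz",p=p,d=d); f=dict(p=p,d=d)
        q=q[90:270,220:480] if n=="side" else q[110:310,220:520]
        cv2.imwrite(f"pics/{n}{tag}.png",cv2.resize(q,None,fx=2.6,fy=2.6,interpolation=cv2.INTER_CUBIC))
        hsv=cv2.cvtColor(p,cv2.COLOR_RGB2HSV); X=cloud(n,d)
        o=(hsv[...,0]>3)&(hsv[...,0]<20)&(hsv[...,1]>150)&(hsv[...,2]>80)&(X[...,1]<-.06)&(X[...,1]>-.14)&(X[...,2]>.158)&(X[...,0]<.75)
        if o.sum()>3:
            T=ray(n,np.argwhere(o)[:,::-1],.162); print(n,"tabtop",o.sum(),T.mean(0),T.min(0),T.max(0))
        c=proj(n,[[.555,-.287,.063]])[0].astype(int)
        u,v,X,b=cup(n,f,.063,(c[0]-25,c[1]-25,c[0]+25,c[1]+25))
        k=X[v,u][:,0]>.5; R=ray(n,np.c_[u,v],.063)[:,:2][k]
        if len(R)>20:
            A=np.c_[2*R,np.ones(len(R))]; s=np.linalg.lstsq(A,(R**2).sum(1),rcond=None)[0]; print(n,"cup rim",len(R),s[:2])
        w=(hsv[...,1]<60)&(X[...,0]>.47)&(X[...,0]<.64)&(X[...,1]>-.37)&(X[...,1]<-.21)&(np.abs(X[...,2]-.008)<.012)&(hsv[...,2]>90)
        m=max(comps(w,100),key=lambda t:t[1][4])[0]
        D=ray(n,np.argwhere(m)[:,::-1],.008)[:,:2].astype(np.float32); print(n,"disc",cv2.minEnclosingCircle(D))
E
python3 -c "
from fin import *
look('10'); plan([.69,-.1,.2],181.2,1)"
```

```text
clock: 17.5
eef_pos: [0.363, -0.2954, 0.2145]
tcp_rot: [[-1.0, -0.02, 0.001], [-0.02, 1.0, -0.001], [-0.001, -0.001, -1.0]]
ft_force: [0.6, 0.2, 0.7]
width: -0.0001
side tabtop 29 [ 0.6392 -0.0952  0.162 ] [ 0.6338 -0.1096  0.162 ] [ 0.6452 -0.0796  0.162 ]
side cup rim 102 [ 0.5492 -0.2856]
side disc ((0.5547872185707092, -0.28327858448028564), 0.06574743241071701)
top tabtop 56 [ 0.6421 -0.0988  0.162 ] [ 0.6363 -0.1137  0.162 ] [ 0.6487 -0.0841  0.162 ]
top cup rim 113 [ 0.5501 -0.2904]
top disc ((0.5553005933761597, -0.28828108310699463), 0.06368289142847061)
t 17.6 tcp [ 0.3631 -0.2953  0.2144] yaw -178.79199853817323 w -8.824212502352349e-05
tool cm [-33.0939  18.8411   1.4595] per row [-33.0939  18.8411   1.4595] turn z 0.008001461826779632
```

View pics/side10.png

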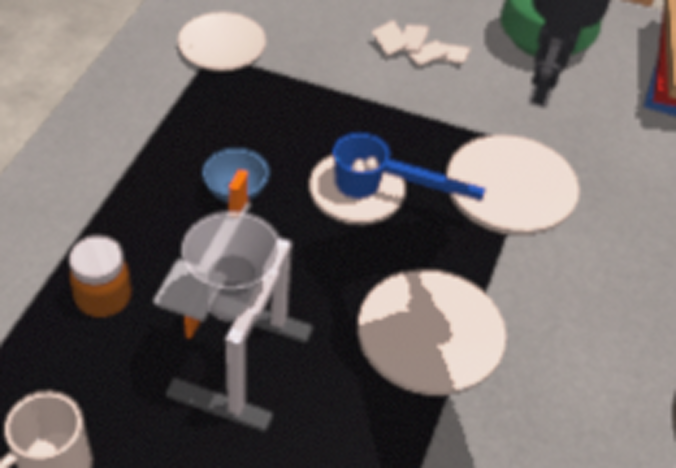

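View pics/top10.png

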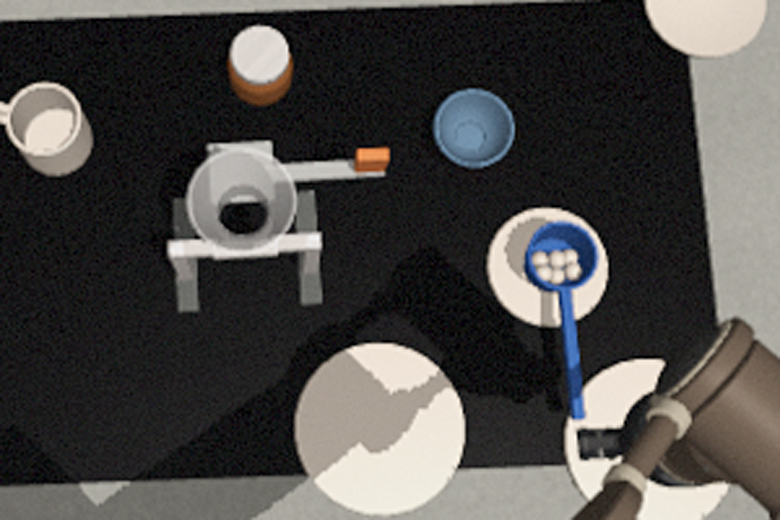

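Scoop stands on the disc within about 6 mm of centre, all six balls in it, bystanders untouched. The tab is now at about (0.641,-0.097), so ~45 mm open. Moving to its +x side with closed fingers.

```bash
python3 -m jog '[[0,[-1.3,0.8,0.1],[0,0,0]],[0,[-2.5,1.45,0.1],[0,0,0]],[0,[-2.5,1.45,0.1],[0,0,0]],[0,[-2.5,1.45,0.1],[0,0,0]],[0,[-2.5,1.45,0.1],[0,0,0]],[0,[-2.5,1.45,0.1],[0,0,0]],[0,[-2.5,1.45,0.1],[0,0,0]],[0,[-2.5,1.45,0.1],[0,0,0]],[0,[-2.5,1.45,0.1],[0,0,0]],[0,[-2.5,1.45,0.1],[0,0,0]],[0,[-2.5,1.45,0.1],[0,0,0]],[0,[-2.5,1.45,0.1],[0,0,0]],[0,[-2.5,1.45,0.1],[0,0,0]],[0,[-1.3,0.7,0.1],[0,0,0]],[0,[0,0,0],[0,0,0]],[0,[0,0,0],[0,0,0]],[0,[0,0,0],[0,0,0]]]'
python3 -c "
from h import *
plan([.688,-.099,.125],181.2,1)"
```

```text
clock: 19.02
eef_pos: [0.6836, -0.0993, 0.1995]
tcp_rot: [[-1.0, -0.021, -0.002], [-0.021, 1.0, -0.0], [0.002, -0.0, -1.0]]
ft_force: [0.7, -0.3, 1.1]
width: 0.0002
t 19.0167 tcp [ 0.6836 -0.0993  0.1995] yaw -178.7947745500801 w 0.0002127514988188102
tool cm [-0.4572  0.0239  7.4444] per row [-0.4572  0.0239  7.4444] turn z 0.005225449919862513
```

```bash
python3 -m jog '[[0,[-0.5,0,0],[0,0,0]],[0,[0,0,1],[0,0,0]],[0,[0,0,1.5],[0,0,0]],[0,[0,0,1.5],[0,0,0]],[0,[0,0,1.5],[0,0,0]],[0,[0,0,1.5],[0,0,0]],[0,[0,0,0.5],[0,0,0]],[0,[0,0,0],[0,0,0]],[0,[0,0,0],[0,0,0]]]'
python3 -c "
from fin import *
look('11')"
```

```text
clock: 19.77
eef_pos: [0.6888, -0.0994, 0.1245]
tcp_rot: [[-1.0, -0.02, -0.001], [-0.02, 1.0, 0.0], [0.001, 0.0, -1.0]]
ft_force: [-0.6, -0.6, 0.1]
width: 0.0002
side tabtop 28 [ 0.6395 -0.0942  0.162 ] [ 0.6338 -0.1096  0.162 ] [ 0.6452 -0.0784  0.162 ]
side cup rim 102 [ 0.5498 -0.2857]
side disc ((0.5545892119407654, -0.2840384244918823), 0.06605982780456543)
top cup rim 104 [ 0.5498 -0.2905]
top disc ((0.5553005933761597, -0.28828108310699463), 0.06368289142847061)
```

View pics/side11.png

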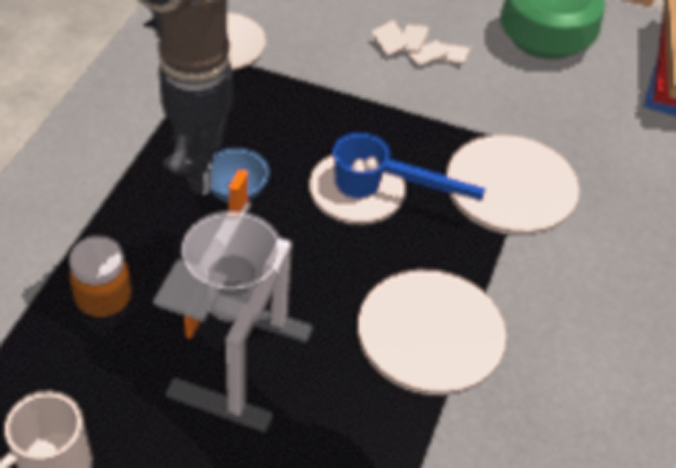

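View pics/top11.png

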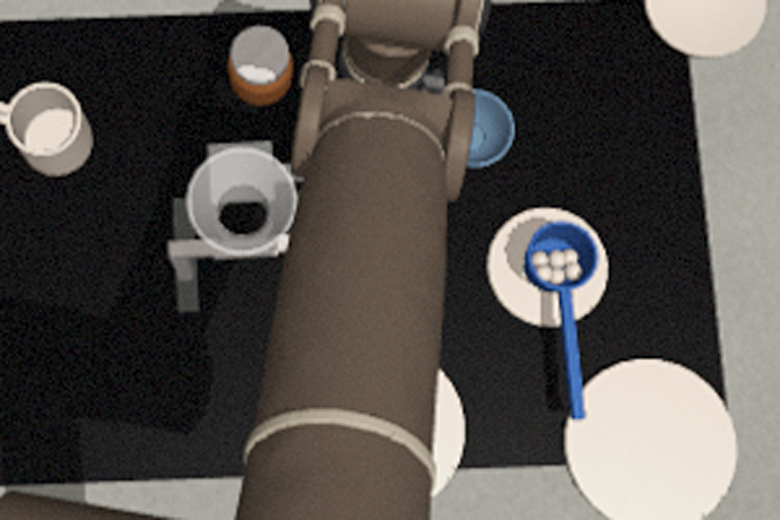

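Fingers stand on the +x side of the tab. Pushing towards -x, watching the force.

```bash
python3 -m jog '[[0,[0.8,0,0],[0,0,0]],[0,[0.8,0,0],[0,0,0]],[0,[0.5,0,0],[0,0,0]],[0,[0.5,0,0],[0,0,0]],[0,[0.5,0,0],[0,0,0]],[0,[0.5,0,0],[0,0,0]],[0,[0.5,0,0],[0,0,0]],[0,[0.5,0,0],[0,0,0]],[0,[0.5,0,0],[0,0,0]],[0,[0,0,0],[0,0,0]]]'
python3 -m jog '[[0,[0.5,0,0],[0,0,0]],[0,[0.5,0,0],[0,0,0]],[0,[0.3,0,0],[0,0,0]],[0,[0.3,0,0],[0,0,0]],[0,[0,0,0],[0,0,0]],[0,[0,0,0],[0,0,0]]]'
```

```text
clock: 20.7
eef_pos: [0.637, -0.1005, 0.1254]
tcp_rot: [[-1.0, -0.02, -0.001], [-0.02, 1.0, -0.0], [0.001, -0.0, -1.0]]
ft_force: [0.1, 0.4, -0.7]
width: -0.0001
clock: 21.2
eef_pos: [0.6213, -0.1007, 0.1251]
tcp_rot: [[-1.0, -0.02, -0.002], [-0.02, 1.0, 0.0], [0.002, 0.0, -1.0]]
ft_force: [0.6, -0.6, 0.3]
width: 0.0003
```

```bash
python3 -c "
from fin import *
look('12')"
```

```text
side tabtop 38 [ 0.6036 -0.0959  0.162 ] [ 0.5969 -0.1129  0.162 ] [ 0.6109 -0.0793  0.162 ]
side cup rim 101 [ 0.5504 -0.2856]
side disc ((0.5545759797096252, -0.2833256423473358), 0.0655457153916359)
top cup rim 111 [ 0.5505 -0.2908]
top disc ((0.5552976727485657, -0.28818479180336), 0.06368225812911987)
```

View pics/side12.png

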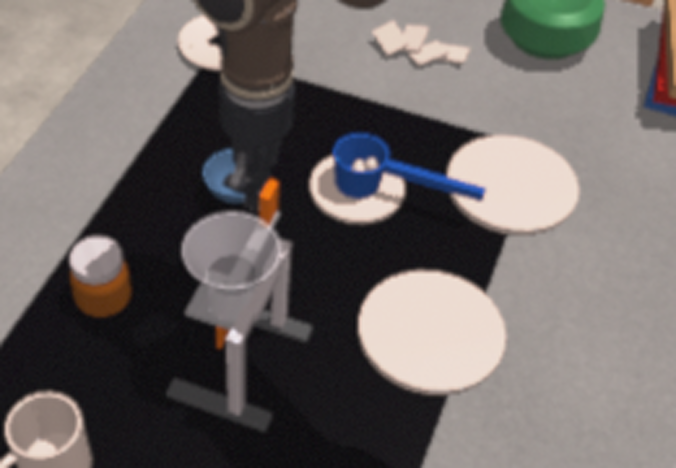

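Tab has moved about 36 mm with the fingers; pushing on in small steps to the stop.

```bash
python3 -m jog '[[0,[0.3,0,0],[0,0,0]],[0,[0.3,0,0],[0,0,0]]]'
python3 -m jog '[[0,[0.1,0,0],[0,0,0]],[0,[0.1,0,0],[0,0,0]]]'
python3 -m jog '[[0,[0.1,0,0],[0,0,0]],[0,[0.1,0,0],[0,0,0]]]'
```

```text
clock: 21.47
eef_pos: [0.6163, -0.1008, 0.125]
tcp_rot: [[-1.0, -0.02, 0.001], [-0.02, 1.0, 0.0], [-0.001, 0.0, -1.0]]
ft_force: [2.0, 0.2, -1.7]
width: -0.0002
clock: 21.63
eef_pos: [0.6139, -0.1008, 0.1251]
tcp_rot: [[-1.0, -0.02, 0.0], [-0.02, 1.0, 0.0], [-0.0, 0.0, -1.0]]
ft_force: [1.6, 1.3, -0.9]
width: 0.0
clock: 21.8
eef_pos: [0.6123, -0.1009, 0.1252]
tcp_rot: [[-1.0, -0.02, 0.001], [-0.02, 1.0, 0.0], [-0.001, 0.0, -1.0]]
ft_force: [4.8, 0.3, -3.3]
width: -0.0
```

```bash
python3 -m jog '[[0,[0,0,0],[0,0,0]],[0,[0.1,0,0],[0,0,0]],[0,[0,0,0],[0,0,0]]]'
python3 -m jog '[[0,[0.1,0,0],[0,0,0]],[0,[0,0,0],[0,0,0]],[0,[0,0,0],[0,0,0]]]'
```

```text
clock: 22.05
eef_pos: [0.6123, -0.1009, 0.1253]
tcp_rot: [[-1.0, -0.02, 0.003], [-0.02, 1.0, -0.0], [-0.003, -0.0, -1.0]]
ft_force: [6.2, 0.9, -4.3]
width: 0.0
clock: 22.3
eef_pos: [0.6124, -0.1009, 0.1254]
tcp_rot: [[-1.0, -0.02, 0.006], [-0.02, 1.0, -0.0], [-0.006, -0.0, -1.0]]
ft_force: [7.3, 0.6, -5.9]
width: 0.0002
```

Hard stop reached: the TCP stays at x=0.6123 while the force rises. Backing off, lifting, and doing the last check.

```bash
python3 -m jog '[[0,[-0.5,0,0],[0,0,0]],[0,[-1,0,0],[0,0,0]],[0,[-1.5,0,0],[0,0,0]],[0,[-1,0,0],[0,0,0]],[0,[0,0,-1.5],[0,0,0]],[0,[0,0,-2],[0,0,0]],[0,[0,0,-2],[0,0,0]],[0,[0,0,-2],[0,0,0]],[0,[0,0,-2],[0,0,0]],[0,[0,-2,-2],[0,0,0]],[0,[0,-2.5,-1],[0,0,0]],[0,[0,-2.5,0],[0,0,0]],[0,[0,-2.5,0],[0,0,0]],[0,[0,-2.5,0],[0,0,0]],[0,[0,-2.5,0],[0,0,0]],[0,[0,-2.5,0],[0,0,0]],[0,[0,-2.5,0],[0,0,0]],[0,[0,-2.5,0],[0,0,0]],[0,[0,0,0],[0,0,0]],[0,[0,0,0],[0,0,0]]]'
python3 -m jog '[[0,[0,-2.5,0],[0,0,0]],[0,[0,-2.5,0],[0,0,0]],[0,[0,-2.5,0],[0,0,0]],[0,[0,-2.5,0],[0,0,0]],[0,[0,0,0],[0,0,0]],[0,[0,0,0],[0,0,0]],[0,[0,0,0],[0,0,0]]]'
python3 -c "
from fin import *
look('13')"
```

```text
clock: 23.97
eef_pos: [0.6539, -0.3215, 0.2498]
tcp_rot: [[-1.0, -0.018, -0.002], [-0.018, 1.0, 0.001], [0.002, 0.001, -1.0]]
ft_force: [1.0, 0.0, 0.3]
width: -0.0002
clock: 24.55
eef_pos: [0.6568, -0.4183, 0.2499]
tcp_rot: [[-1.0, -0.021, -0.001], [-0.021, 1.0, 0.002], [0.001, 0.002, -1.0]]
ft_force: [0.4, 0.6, 0.4]
width: -0.0002
side tabtop 31 [ 0.5947 -0.0961  0.162 ] [ 0.5887 -0.1103  0.162 ] [ 0.6004 -0.0816  0.162 ]
side cup rim 103 [ 0.55   -0.2856]
side disc ((0.5547263026237488, -0.2839633524417877), 0.0660010352730751)
top tabtop 47 [ 0.597  -0.1002  0.162 ] [ 0.591  -0.1137  0.162 ] [ 0.6019 -0.0867  0.162 ]
top cup rim 109 [ 0.5496 -0.2904]
top disc ((0.5555766224861145, -0.28768661618232727), 0.06395572423934937)
```

View pics/side13.png

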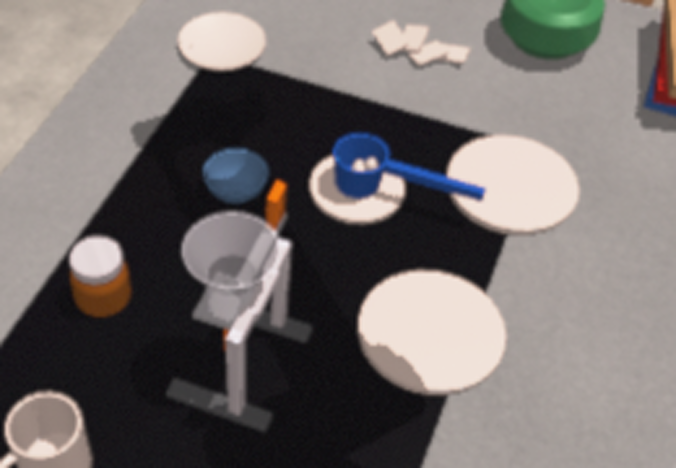

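View pics/top13.png

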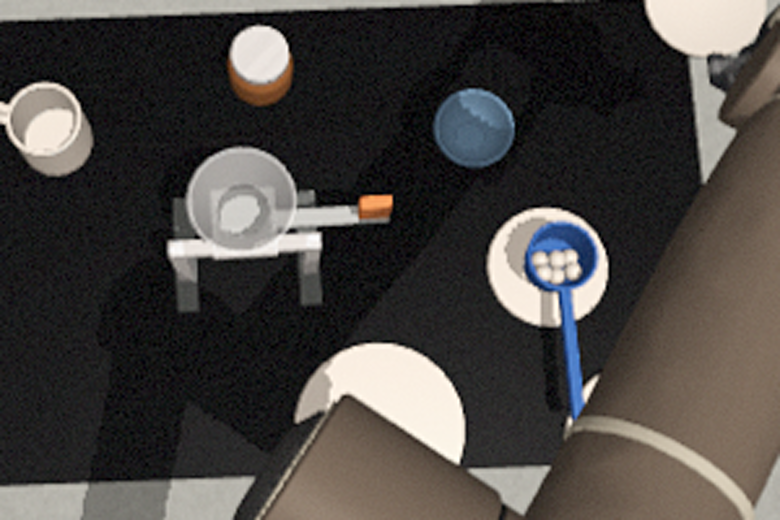

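The tab sits 4 mm below its starting value, at the stop, which fits a fully closed shutter. Six balls are in the scoop on the disc and the arm is clear. Handing in.

```bash
python3 -c "
from rig import robot
print(robot.hand_in()); print(robot.observe()['clock'])"
```

```text
the job is handed in; nothing more can be done
None
the job is handed in; nothing more can be done
```

I finished the task and handed it in at about 24.7 s of the 72 s. The hand-in gives no verdict, so the results below are my own last checks.

**What I did:** I gripped the scoop's handle and pushed the paddle with the cup until the shutter was about 45 mm open and all six balls had dropped in. I then set the scoop on the smallest white disc, released it, and closed the shutter by pushing the tab with the closed fingers.

**Last checks:**
- **Balls:** All six show in the cup in the top view. None is on the table, and the hopper is empty.
- **Scoop:** It stands on the disc, with the cup axis about 5–6 mm from the disc's centre (limit 32 mm).
- **Shutter:** I pushed it to a hard stop, where the force rose to about 7 N with no further travel. The tab ended about 4 mm below where it started, which fits fully closed.
- **Mug, jar and bowl:** They look unmoved in both views; I did not measure them.
- **Arm:** It was clear of everything at hand-in.

**Disagreements:** The two cameras differed by about 4–5 mm in y, so I worked from offsets within each camera or from averages. I also opened the shutter to about 45 mm by my estimate, not the full 50 mm, because the balls had already dropped.

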